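# Unpin a cover plate and turn it over in its sanding nest

## Task

The plain face of the aluminium cover plate is sanded and the pocketed face comes next. Draw the locating pin out and hang it by its collar in the nest's side notch, then turn the plate over and lay it flat back down in the nest between the lips, pocketed face up; the slotted wooden block is there to stand the plate on its end while you change your grip. Leave the pin hanging upright in the notch, and do not disturb the sanding block, screwdriver, jar and bit case lying around.

Things in the scene. Friction and masses are not known exactly. Their poses are not given: they have to be found in the camera images.
- cover_plate: Aluminium plate, 50 x 100 x 9 mm (x, y, z), 0.12 kg. Origin at the centre of the face that is down at the start; +z points out of the plain face (up at the start). The other face has a pocket 34 x 50 mm, 3 mm deep, with two small bosses. 12 mm through hole for the pin at y = +36 mm. After turning, either end may lie either way.
- plate_center (a point): Centre of the cover plate's volume, 4.5 mm from either face.
- pin: Locating pin: steel shank 8 mm thick, 32 mm long below a collar (24 mm wide, 4 mm thick), above it a black round knob 18 mm wide, 26 mm high. Origin on the axis under the collar; z to the knob. At the start the shank goes through the plate's hole into the nest, the collar on the plate.
- nest: Fixed sanding nest. Origin on the bench under the seat's centre, y along the seat. Base 6 mm thick, x -135..51, y -63..63 mm. Pedestal 44 (x) by 108 mm, its top 42 mm up is the seat. Sloped lips, up to 8 mm above the seat, at the ends (|y| 57) and at the sides near the ends (|y| 38..48, out to |x| 35), leave 3 mm play; sides free for |y| < 37. Pin bore at y = +36 mm.
- nest_seat (a point): Centre of the nest's seat surface, 42 mm above the bench; axes as the nest's. A plate lying home has its centre 4.5 mm above this point.
- nest_notch (a point): Where the pin's origin belongs when parked: on top of the steel notch plate, 48 mm above the bench, 95 mm from the nest's centre towards its -x; axes as the nest's. Notch plate 6 mm thick, 44 mm wide; the notch is 11 mm wide, ends about 6 mm beyond this point towards +x and is open and flared to -x. 36 mm free below.
- stand: Fixed slotted hardwood block, 40 x 70 x 54 mm (x, y, z), origin on the bench under its centre. A slot 14 mm wide runs right through along x, at y = 0, 36 mm deep, its mouth bevelled to about 24 mm; it holds the plate standing on its end, broad faces towards +y and -y.
- stand_slot (a point): Middle of the slot's floor, 18 mm above the bench; axes as the block's.
- sanding_block: Cork sanding block, 61 x 105 x 28 mm, origin under its centre; leave alone.
- screwdriver: Screwdriver with a black handle, 190 mm long (y), 29 mm thick, origin under its centre; leave alone.
- jar: Round jar with a black lid, 58 mm in diameter, 60 mm high, origin under its centre; leave alone.
- bit_case: Flat dark case, 64 x 110 x 26 mm, origin under its centre; leave alone.
Not all that is in view belongs to the job. Of the things that look like the pin, the smallest one is meant.

How it is judged (in metres and radians):
On the way:
1. the pin hangs upright, released, in the side notch (x of pin in the frame of nest_notch between -0.012 and 0.006 m and y of pin in the frame of nest_notch between -0.005 and 0.005 m and z of pin in the frame of nest_notch between -0.004 and 0.004 m and angle between pin's own z axis and vertical below 0.15 rad and contact force between the fingers and pin below 0.1 N), for 0.2 s.
At the end, for the whole second after the job is handed in: The pin hangs upright by its collar in the notch (5 mm sideways, 12 mm towards the mouth, 4 mm in height); the plate lies flat on the nest's seat, pocket up (0.08 rad), centred within 8 mm, lengthwise within 0.12 rad, either end first; both at rest (all of step 1 and linear speed of each of pin, cover_plate below 0.02 m/s and angle between cover_plate's own z axis and vertical above 3.06 rad and horizontal distance between plate_center and nest_seat below 0.008 m and angle between the y axis of cover_plate and the y axis of nest, either way round below 0.12 rad and angular speed of cover_plate below 0.1 rad/s and z of plate_center in the frame of nest_seat between 0.002 and 0.0075 m); the robot touches nothing.
It fails at once if the sanding block is moved by more than 30 mm (distance of sanding_block from where it was at the start of the episode above 0.03 m).
It fails at once if the screwdriver is moved by more than 30 mm (distance of screwdriver from where it was at the start of the episode above 0.03 m).
It fails at once if the jar is moved by more than 30 mm (distance of jar from where it was at the start of the episode above 0.03 m).
It fails at once if the bit case is moved by more than 30 mm (distance of bit_case from where it was at the start of the episode above 0.03 m).
It also fails if it takes over 72 s, if anything falls off the work surface, if the arm or the gripper's body presses on something with over 40 N, if the wrist force passes 120 N, or if a joint passes its speed limit or range.

## Robot

A 6-joint arm with a two-finger parallel gripper is mounted at the origin on a cart in front of the work surface, level with it; the furniture and walls round the work are solid. World frame = base frame: x ahead of the robot, y to its left, z up, the work surface at z = 0. Lengths are in m, angles in degrees, forces in N, time in s.
With the tool pointing down it reaches from about 0.375 to 0.9 m from the base axis. Payload 3.1 kg.
Tool frame: the origin (TCP) lies on the centre line of the jaws, within the pads' length; the fingertips stand 8 mm ahead of it and the grasp point (between the pads) lies 11 mm behind it; y points along the fingers, x is the direction in which the jaws open and shut, and the axes are right-handed (so a half turn about y gives the same grasp; the last joint's range is limited). The gripper opens to 87 mm and grips with 3 to 60 N. Pads are 19 mm wide; open, the fingers measure 117 mm over their backs; the gripper's body (75 mm by 190 mm) begins 51 mm behind the grasp point.
Start: joints at [61.622, 30.224, 82.088, -0, 67.689, -10.227], TCP at [0.195, 0.594, 0.231] pointing down, gripper open.
Joint ranges: [-176.69, 176.69], [-43.24, 126.21], [12.49, 139.97], [-82, 262], [0, 151.66], [-163.58, 163.58]. Speed limits (degrees/s): [159.86, 159.86, 180, 180, 180, 180].

## Interface

Orientations are given as a 3x3 rotation matrix whose columns are the frame's x, y, z axes.
In Python, from rig import read_state, imaging, job, spotter gives the robot as it stands.
- The arm moves only by the tool apply_moves, never from a script. Its argument "steps" is a list of rows, each an object of numbers: "x", "y", "z": the shift along the world's x, y, z in mm; "spin": the turn about the world's z in rad. In form: [{"x": .., "y": .., "z": .., "spin": ..}, ...]. A call has 1 to 12 rows; each row shifts and turns the pose as measured when the row begins; what a row does not reach is not made up. A row lasts 1/10 s, in which the tool goes at most 50 mm and 8.59 degrees, less where a joint would pass 70% of its speed; a pose out of reach is approached as far as the arm can. A call is refused whole if a number of a shift passes 50 or a number of a turn 0.15, either way. A call with a gripper value outside its range is refused whole. "grip" is the finger opening in mm, from 0 to 87, set as the call begins (left out, the last holds). The fingers move at their own pace and stop on an object; the grip force is fixed at half the most. Time passes only in rows, so rows that do not move let the fingers close. It gives the time, the measured TCP pose, the force and the opening at its end, in the units of the state.
- read_state(): the state, without advancing time (a new reading comes with each control period).
- imaging.capture(name): name is "side" or "top" or "wrist"; returns the picture (400x640x3 uint8, red, green, blue); there is no depth.
- imaging.camera_params(name): a dict with "fov_y" (degrees; the focal length in pixels is half the picture's height over the tangent of half this angle, whatever the lens; pixels are square), "cx", "cy" (the principal point, pixels), "dist" ([k1, k2, p1, p2, k3] as OpenCV has them; the pictures are not rectified), "R" (3x3) and "t" (3): a world point X has camera coordinates R X + t. Camera axes: x right, y down, z forward; pixel columns grow to the right and rows downward; lengths in m; the calibration is good to about 2 mm. A picture is of the moment at which its call begins: read the wrist's pose just before it. camera_params takes no time and is no camera call; for the wrist camera it gives the pose at the moment of the call.
- job.hand_in(): hands the job in, once; it reports no verdict.
Trained networks look in the newest picture that a camera, given by its name, has taken for a name from the list of things; names that differ only in an ending like _2 or _b are one class to them, and where a whole thing is asked for, a point or a joint stands for the part that bears it (a point fixed in the world has none). Each returns a list of dicts, best first, with "score" (0 to 1); they miss things now and then, are a little off and sometimes report something else, mostly with a low value. They report only what shows in the picture. A call takes as long as a camera call. They do not tell look-alikes from the thing itself.
- spotter.cut_out(name, camera): "mask" (400x640 bool, what is visible of it) and "rect" ([left, top, width, height] in pixels, round what is visible of it).
The state is a dict: "time_s": time; "joint_positions": joint angles; "qvel": joint speeds; "tau": joint torques, N m; "position": TCP position; "tcp_rot": TCP orientation; "force": force on the tool from outside, world axes, zero at the start; "moment": the same for the moment, N m; "opening": opening from 0.0 (shut) to 1.0 (fully open).
Only numpy, scipy, OpenCV 4.12 (cv2) and the standard library are available. Lean on these libraries where they do the work, as an engineer would, in place of code of your own. Each camera call takes 0.05 s, during which the arm holds its last target.

## Working session

There is one attempt and no reset: what is moved stays moved. The work goes in short steps, Python scripts to look and compute and a tool call to move; the robot and the scene stay as the last step left them, time stands still between calls to the robot, and variables do not carry over. Pictures are saved under pics/ and viewed, and the job is handed in when it is done.

Besides the shell and the picture viewer there is one more tool, called after "Emit:" by a JSON object that holds its "fn" and its "kwargs". apply_moves: Moves the arm, as the interface text tells. Its arguments: {"type":"object","properties":{"steps":{"type":"array"},"grip":{"type":"number"}},"required":["steps"]}

```bash
mkdir -p pics; ls; cat > h.py <<'E'
import numpy as np, cv2
from rig import read_state, imaging, job, spotter
def cap(n,f):
    p=imaging.camera_params(n); im=imaging.capture(n)
    cv2.imwrite(f'pics/{f}.png',im[:,:,::-1]); np.save(f'pics/{f}.npy',np.array([p],dtype=object),allow_pickle=True)
    return im,p
def K(p,h=400):
    f=h/2/np.tan(np.radians(p['fov_y'])/2); return np.array([[f,0,p['cx']],[0,f,p['cy']],[0,0,1.]])
def ray(p,uv):
    u=cv2.undistortPoints(np.array(uv,float).reshape(-1,1,2),K(p),np.array(p['dist'],float)).reshape(-1,2)
    d=np.c_[u,np.ones(len(u))]@np.array(p['R']); c=-np.array(p['R']).T@np.array(p['t']); return c,d
def atz(p,uv,z):
    c,d=ray(p,uv); return c+d*((z-c[2])/d[:,2])[:,None]
def proj(p,X):
    r,_=cv2.Rodrigues(np.array(p['R'],float)); return cv2.projectPoints(np.array(X,float).reshape(-1,3),r,np.array(p['t'],float),K(p),np.array(p['dist'],float))[0].reshape(-1,2)
def load(f): return cv2.imread(f'pics/{f}.png')[:,:,::-1], np.load(f'pics/{f}.npy',allow_pickle=True)[0]
E
python3 - <<'E'
from h import *
for n in ['side','top','wrist']:
    im,p=cap(n,n+'0'); print(n,p['fov_y'],p['cx'],p['cy'],(-np.array(p['R']).T@p['t']).round(3),np.array(p['R'])[2].round(2))
    for o in ['pin','cover_plate','nest','stand','sanding_block','screwdriver','jar','bit_case']:
        print(o,[(round(d['score'],2),d['rect']) for d in spotter.cut_out(o,n)[:4]])
print(read_state())
E
```

```text
pics
side 50.50218208930678 316.158000798859 194.13448339374636 [ 0.102 -0.734  0.555] [ 0.53  0.71 -0.47]
pin [(0.64, [331.8, 195.6, 10.8, 30.7]), (0.54, [317.7, 230.4, 10.3, 12.9])]
cover_plate [(0.69, [308.2, 236.7, 50.1, 31.3]), (0.31, [261.7, 148.3, 19.9, 28.1])]
nest [(0.95, [274.0, 246.8, 98.5, 64.2])]
stand [(0.66, [272.3, 238.4, 99.0, 76.0]), (0.63, [239.4, 183.1, 23.7, 33.4])]
sanding_block [(0.7, [315.2, 176.7, 36.3, 24.2]), (0.39, [312.3, 237.0, 49.7, 26.5])]
screwdriver [(0.71, [356.8, 203.6, 65.8, 31.5])]
jar [(0.63, [261.1, 149.5, 20.7, 27.0])]
bit_case [(0.83, [415.8, 243.6, 58.4, 46.6])]
top 54.57501851376428 320.90392533059224 198.80148261618282 [0.535 0.027 1.078] [ 0.08 -0.01 -1.  ]
pin [(0.59, [344.2, 220.2, 10.6, 14.7]), (0.46, [341.4, 176.0, 12.7, 11.3]), (0.35, [366.4, 198.0, 60.4, 76.7])]
cover_plate [(0.93, [370.1, 207.5, 44.0, 28.5])]
nest [(0.88, [366.7, 198.6, 58.9, 77.1])]
stand [(0.73, [259.8, 218.8, 29.5, 20.1])]
sanding_block [(0.74, [273.1, 132.9, 39.7, 25.4])]
screwdriver [(0.71, [335.3, 141.8, 32.9, 10.8]), (0.26, [376.3, 218.9, 8.8, 7.4])]
jar [(0
[... 347 characters left out ...]
  8.20887119e+01, -2.55089494e-04,
        6.76878106e+01, -1.02279873e+01]), 'qvel': array([ 0.00646311, -0.01313324, -0.01315025, -0.11516301,  0.08480339,
       -0.13518067]), 'tau': array([-5.88993362e-05, -4.40009451e+01, -1.76981860e+01,  6.33310410e-02,
        5.07835101e-02, -1.31562030e-05]), 'position': array([0.19463901, 0.59389154, 0.23052426]), 'tcp_rot': array([[ 3.11472962e-01, -1.08952578e-05, -9.50255015e-01],
       [ 9.50255015e-01, -2.88369532e-05,  3.11472962e-01],
       [-3.07960376e-05, -1.00000000e+00,  1.37134214e-06]]), 'force': array([ 1.25923517,  0.49180516, -0.29590444]), 'moment': array([-0.01250418,  0.00955691,  0.02101992]), 'opening': 0.9997984803951793}
```

```bash
python3 - <<'E'
from h import *
a,_=load('top0'); b,_=load('side0')
cv2.imwrite('pics/t0c.png',cv2.resize(a[110:300,180:480],None,fx=2.6,fy=2.6,interpolation=2)[:,:,::-1])
cv2.imwrite('pics/s0c.png',cv2.resize(b[130:330,220:490],None,fx=2.9,fy=2.9,interpolation=2)[:,:,::-1])
E
```

```text
(no output)
```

View pics/t0c.png

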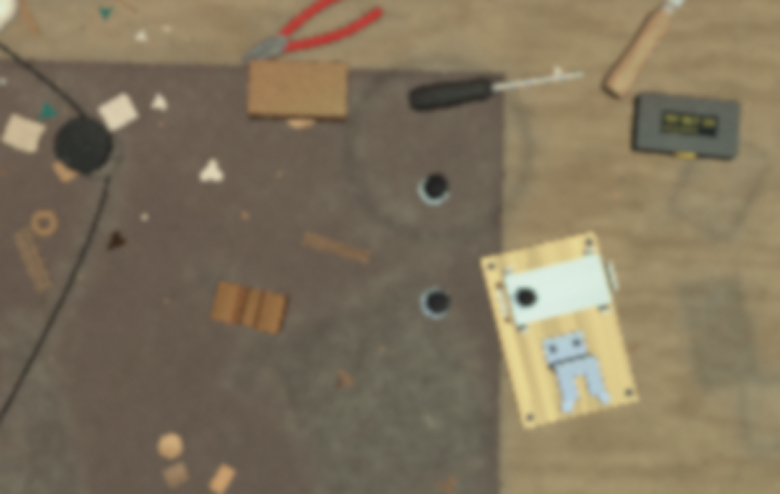

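View pics/s0c.png

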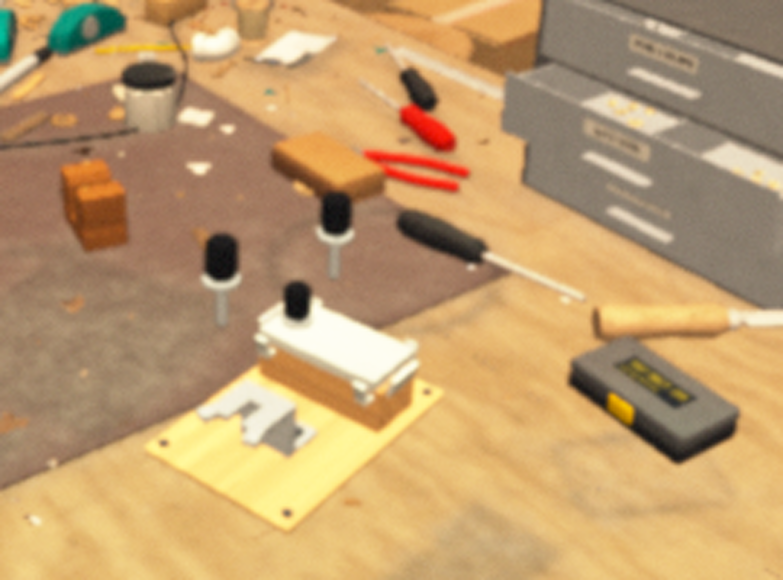

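View pics/top0.png

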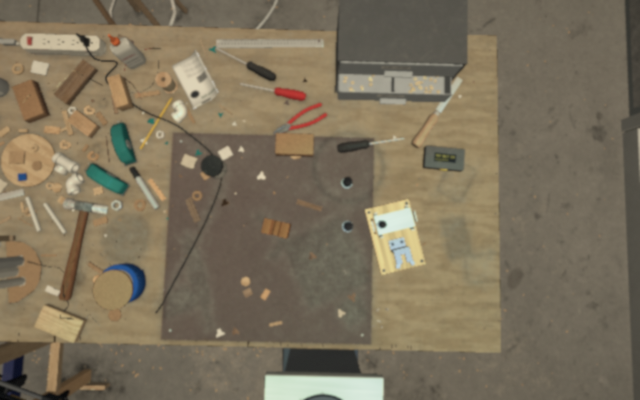

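The pin look-alikes are at (347,182) and (347,226) in the top picture. Both are larger and stand free on the mat. The smallest, at (382,224), sits in the plate and is the one I want. Next I work out rough positions and check them close up with the wrist camera.

```bash
python3 - <<'E'
from h import *
a,p=load('top0')
c=np.array([[482,258],[597,233],[637,400],[525,428]])/2.6+[180,110]
w=atz(p,c,0.006); print(w.round(4)); d=(w[0]-w[3])+(w[1]-w[2]); print(np.degrees(np.arctan2(d[1],d[0])))
m=w.mean(0)[:2]; yaw=np.arctan2(d[1],d[0]); print('origin',m+0.042*np.array([np.cos(yaw),np.sin(yaw)]))
s=np.array([[218,283],[287,293],[280,331],[212,320]])/2.6+[180,110]; print('stand',atz(p,s,0.054).round(4),atz(p,s,.054).mean(0))
q=np.array([[525,297]])/2.6+[180,110]; print('pin',atz(p,q,0.081))
q=np.array([[434,187],[435,302],[300,90],[465,90],[685,125],[83,145]])/2.6+[180,110]; print('others',atz(p,q,0.03))
b,p=load('side0')
P=np.array([[148,448],[288,528],[442,392],[262,366]])/2.9+[220,130]; print(atz(p,P,.006).round(4))
E
```

```text
[[ 0.5992 -0.1041  0.006 ]
 [ 0.6291 -0.2267  0.006 ]
 [ 0.4535 -0.2699  0.006 ]
 [ 0.4215 -0.1521  0.006 ]]
14.486077378980992
origin [ 0.56648115 -0.17771059]
stand [[0.5641 0.169  0.054 ]
 [0.5557 0.0989 0.054 ]
 [0.5173 0.1047 0.054 ]
 [0.5266 0.1737 0.054 ]] [0.54092578 0.13657489 0.054     ]
pin [[ 0.55722605 -0.13806869  0.081     ]]
others [[ 0.67089535 -0.04973107  0.03      ]
 [ 0.5507923  -0.05312288  0.03      ]
 [ 0.77016835  0.0936343   0.03      ]
 [ 0.77489659 -0.08044759  0.03      ]
 [ 0.74368003 -0.31318898  0.03      ]
 [ 0.70549801  0.31888981  0.03      ]]
[[ 0.4224 -0.1551  0.006 ]
 [ 0.4548 -0.272   0.006 ]
 [ 0.6298 -0.2242  0.006 ]
 [ 0.5406 -0.1228  0.006 ]]
```

Emit:
{"fn": "apply_moves", "kwargs": {"steps": [{"x":22,"y":-43,"z":0,"spin":-0.085},{"x":22,"y":-43,"z":0,"spin":-0.085},{"x":22,"y":-43,"z":0,"spin":-0.085},{"x":22,"y":-43,"z":0,"spin":-0.085},{"x":22,"y":-43,"z":0,"spin":-0.085},{"x":22,"y":-43,"z":0,"spin":-0.085},{"x":22,"y":-43,"z":0,"spin":-0.085},{"x":22,"y":-43,"z":0,"spin":-0.085},{"x":22,"y":-43,"z":0,"spin":-0.085},{"x":22,"y":-43,"z":0,"spin":-0.085},{"x":22,"y":-43,"z":0,"spin":-0.085},{"x":22,"y":-43,"z":0,"spin":-0.085}]}}

```text
time_s: 2.55
position: [0.4642, 0.0663, 0.2334]
tcp_rot: [[0.979, 0.016, -0.203], [0.203, 0.001, 0.979], [0.016, -1.0, -0.002]]
force: [1.1, 1.0, 0.5]
opening: 1.003
```

Emit:
{"fn": "apply_moves", "kwargs": {"steps": [{"x":13,"y":-45,"z":0,"spin":0.01},{"x":13,"y":-45,"z":0,"spin":0.01},{"x":13,"y":-45,"z":0,"spin":0.01},{"x":13,"y":-45,"z":0,"spin":0.01},{"x":13,"y":-45,"z":0,"spin":0.01},{"x":0,"y":0,"z":0,"spin":0}]}}

```text
time_s: 3.15
position: [0.5356, -0.1763, 0.2353]
tcp_rot: [[0.969, 0.027, -0.245], [0.245, -0.003, 0.97], [0.025, -1.0, -0.009]]
force: [0.2, 1.0, 0.3]
opening: 0.999
```

```bash
python3 - <<'E'
from h import *
im,p=cap('wrist','w1')
for o in ['pin','cover_plate','nest']:
        print(o,[(round(d['score'],2),d['rect']) for d in spotter.cut_out(o,'wrist')[:4]])
s=read_state(); print(s['position'],s['tcp_rot'],s['force'],-np.array(p['R']).T@p['t'])
E
```

```text
pin [(0.9, [351.4, 43.8, 37.0, 36.7]), (0.87, [342.7, 145.8, 24.4, 24.5]), (0.8, [459.9, 71.5, 50.8, 35.9])]
cover_plate [(0.56, [325.1, 141.6, 51.0, 96.1]), (0.49, [340.3, 146.8, 24.8, 22.3])]
nest [(0.59, [328.1, 141.1, 47.5, 96.1])]
[ 0.53221442 -0.16849401  0.23453844] [[ 0.96791674  0.02060895 -0.25042456]
 [ 0.25041559  0.00305642  0.96813361]
 [ 0.02071762 -0.99978294 -0.00220244]] [-0.43036108 -0.17155244 -0.0359889 ] [ 0.5144423  -0.11183766  0.38942301]
```

View pics/w1.png

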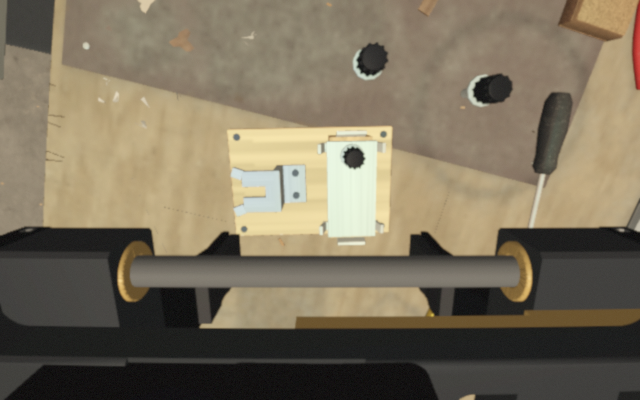

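```bash
python3 - <<'E'
from h import *
im,p=cap('wrist','w2')
s=read_state(); print(s['position'],s['tcp_rot'],s['qvel'])
sub=im[110:260,200:430]
cv2.imwrite('pics/w2c.png',cv2.resize(sub,None,fx=3.4,fy=3.4,interpolation=2)[:,:,::-1])
E
```

```text
[ 0.53226047 -0.16808836  0.23467898] [[ 0.96769607  0.02081447 -0.25125897]
 [ 0.25125534  0.00283232  0.9679167 ]
 [ 0.02085832 -0.99977934 -0.00248892]] [ 0.69089565 -0.27991626  0.0822412  -0.09265656 -0.20987243 -0.02116369]
```

View pics/w2c.png

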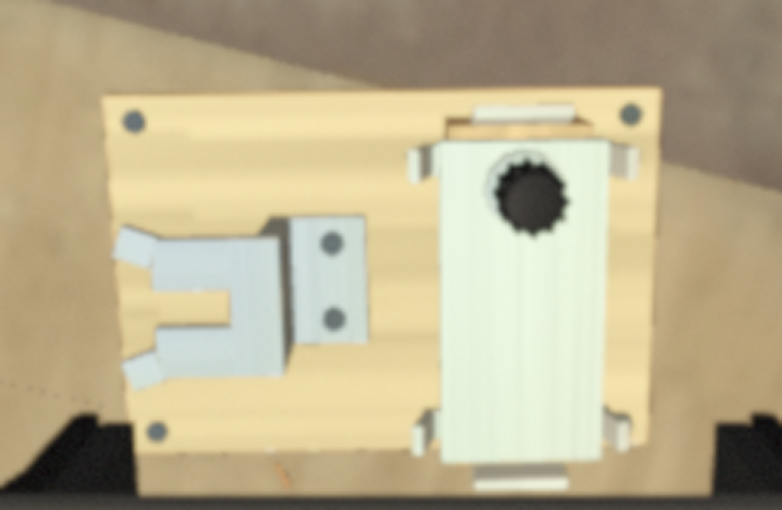

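```bash
cat > fit.py <<'E'
from h import *
from scipy.optimize import least_squares
obs=[]
a,p=load('w2')
N=lambda c:np.array(c)/3.4+[200,110]
pts=[((-135,63,6),(104,96)),((51,63,6),(661,88)),((-89,5.5,48),(229,291)),((-89,-5.5,48),(229,326)),
((-35,48,50),(410,150)),((-35,38,50),(410,182)),((-35,-38,50),(414,425)),((-35,-48,50),(414,455)),((35,48,50),(637,148)),((35,38,50),(637,180)),((35,-38,50),(630,418)),((35,-48,50),(628,447))]
X=np.array([q[0] for q in pts])/1e3; U=np.array([N(q[1]) for q in pts])
def T(v,X):
    c,s=np.cos(v[2]),np.sin(v[2]); return np.c_[X[:,0]*c-X[:,1]*s+v[0],X[:,0]*s+X[:,1]*c+v[1],X[:,2]]
f=lambda v:(proj(p,T(v,X))-U).ravel()
r=least_squares(f,[.566,-.178,.25],loss='soft_l1'); v=r.x
print(v,np.degrees(v[2])); print(f(v).reshape(-1,2).round(1).tolist())
at,pt=load('top0')
def T2(v): return proj(pt,T(v,np.array([[-.135,.063,.006],[.051,.063,.006],[.051,-.063,.006],[-.135,-.063,.006]])))
print('top pred',((T2(v)-[180,110])*2.6).round(1).tolist(), 'obs (525,428),(482,258),(597,233),(637,400)')
n=lambda x,y,z:T(v,np.array([[x,y,z]]))[0].round(4)
print('pin knob pred',n(0,.036,.081), 'notch',n(-.095,0,.048))
print('pin from wrist', atz(p,N([[531,198]]),.081), 'top', atz(pt,[[381.9,224.2]],.081))
E
python3 fit.py
```

```text
[ 0.56835764 -0.17601081  0.26803874] 15.357488587783362
[[-1.5, -0.4], [0.6, -0.6], [0.4, 0.2], [1.0, 0.1], [-1.6, -0.2], [-1.4, 0.4], [-1.3, 0.0], [-1.2, -0.0], [1.1, -0.6], [0.8, -0.1], [0.5, 0.7], [0.8, 1.0]]
top pred [[523.9, 428.0], [479.8, 256.4], [593.8, 228.1], [639.4, 398.8]] obs (525,428),(482,258),(597,233),(637,400)
pin knob pred [ 0.5588 -0.1413  0.081 ] notch [ 0.4767 -0.2012  0.048 ]
pin from wrist [[ 0.55740917 -0.14003233  0.081     ]] top [[ 0.55730342 -0.13800841  0.081     ]]
```

```bash
python3 - <<'E'
from h import *
a,p=load('w2'); N=lambda c:np.array(c)/3.4+[200,110]
for l,z,o in [(((104,96),(661,88)),.006,0),(((441,460),(441,143)),.051,90),(((600,462),(608,143)),.051,90),(((155,239),(280,237)),.048,0),(((443,141),(608,142)),.051,0),(((441,461),(600,462)),.051,0),(((134,122),(630,115)),.006,0),(((157,432),(134,122)),.006,90),(((283,375),(280,237)),.048,90)]:
    w=atz(p,N(l),z); d=w[1]-w[0]; print(l,z,round(np.degrees(np.arctan2(d[1],d[0]))-o,2),(w.mean(0)).round(4))
s=a[110:260,200:430]
# subpixel edge of base top side
g=cv2.cvtColor(a,cv2.COLOR_RGB2GRAY).astype(float)
E
```

```text
((104, 96), (661, 88)) 0.006 15.3 [ 0.5118 -0.1268  0.006 ]
((441, 460), (441, 143)) 0.051 14.8 [ 0.5444 -0.1824  0.051 ]
((600, 462), (608, 143)) 0.051 15.42 [ 0.5928 -0.1704  0.051 ]
((155, 239), (280, 237)) 0.048 15.26 [ 0.4738 -0.179   0.048 ]
((443, 141), (608, 142)) 0.051 14.16 [ 0.5558 -0.1277  0.051 ]
((441, 461), (600, 462)) 0.051 13.7 [ 0.5817 -0.2248  0.051 ]
((134, 122), (630, 115)) 0.006 15.27 [ 0.5136 -0.1352  0.006 ]
((157, 432), (134, 122)) 0.006 15.32 [ 0.4487 -0.2092  0.006 ]
((283, 375), (280, 237)) 0.048 14.04 [ 0.4973 -0.1952  0.048 ]
```

Emit:
{"fn": "apply_moves", "kwargs": {"steps": [{"x":8,"y":8,"z":-15,"spin":0.006},{"x":8,"y":8,"z":-20,"spin":0.006},{"x":6,"y":7,"z":-20,"spin":0},{"x":3,"y":4,"z":-20,"spin":0},{"x":0,"y":0,"z":-20,"spin":0},{"x":0,"y":0,"z":-15,"spin":0},{"x":0,"y":0,"z":0,"spin":0}], "grip": 50}}

```text
time_s: 4.1
position: [0.5575, -0.125, 0.1172]
tcp_rot: [[0.96, 0.019, -0.278], [0.278, 0.007, 0.961], [0.02, -1.0, 0.001]]
force: [0.3, -0.2, 0.6]
opening: 0.586
```

```bash
python3 - <<'E'
from h import *
for n in ['side','top']:
    im,p=cap(n,n+'1')
s=read_state(); print(s['position'],s['tcp_rot'],s['qvel'],s['force'])
a,_=load('top1'); b,_=load('side1')
c=np.vstack([cv2.resize(a[170:270,340:440],None,fx=4,fy=4,interpolation=2),cv2.resize(b[170:270,260:360],None,fx=4,fy=4,interpolation=2)])
cv2.imwrite('pics/c1.png',np.hstack([c[:400],c[400:]])[:,:,::-1])
E
```

```text
[ 0.55879587 -0.12604587  0.11921352] [[ 0.96042688  0.02281232 -0.27759647]
 [ 0.27755607  0.00498211  0.96069652]
 [ 0.02329873 -0.99972735 -0.00154674]] [-0.81742268 -1.51199994 -1.40020448 -0.29491089 -0.02431973 -0.09774173] [-0.15719561 -0.24151617 -0.14065262]
```

View pics/c1.png

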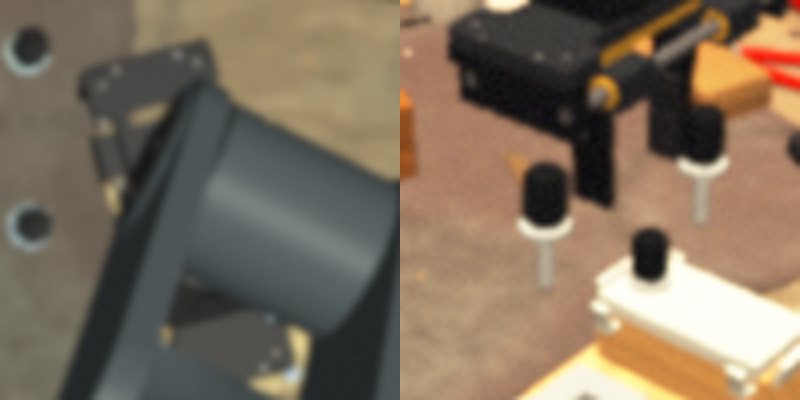

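Emit:
{"fn": "apply_moves", "kwargs": {"steps": [{"x":0,"y":-6,"z":-10,"spin":-0.008},{"x":0,"y":-5,"z":-10,"spin":0},{"x":0,"y":-2,"z":-10,"spin":0},{"x":0,"y":0,"z":-5,"spin":0},{"x":0,"y":0,"z":0,"spin":0},{"x":0,"y":0,"z":0,"spin":0}]}}

```text
time_s: 4.8
position: [0.5607, -0.1408, 0.0835]
tcp_rot: [[0.963, 0.028, -0.269], [0.269, 0.002, 0.963], [0.028, -1.0, -0.005]]
force: [0.2, -0.5, 0.4]
opening: 0.575
```

Emit:
{"fn": "apply_moves", "kwargs": {"steps": [{"x":-1,"y":0,"z":-8,"spin":0},{"x":-1,"y":0,"z":-8,"spin":0},{"x":0,"y":0,"z":-2,"spin":0},{"x":0,"y":0,"z":0,"spin":0}]}}

```text
time_s: 5.2
position: [0.5587, -0.1408, 0.0645]
tcp_rot: [[0.963, 0.029, -0.269], [0.269, 0.002, 0.963], [0.028, -1.0, -0.006]]
force: [0.2, 0.9, 0.4]
opening: 0.575
```

```bash
python3 - <<'E'
from h import *
im,p=cap('side','s2'); im2,p2=cap('wrist','w3')
s=read_state(); print(s['position'],s['tcp_rot'],s['qvel'],s['force'])
c=np.hstack([cv2.resize(im[190:290,270:370],None,fx=4,fy=4,interpolation=2),cv2.resize(im2[100:300,220:420],None,fx=2,fy=2)])
cv2.imwrite('pics/c2.png',c[:,:,::-1])
E
```

```text
[ 0.55891396 -0.14092988  0.06485268] [[ 0.96266799  0.02949462 -0.26907324]
 [ 0.26913989  0.00176103  0.96309948]
 [ 0.0288801  -0.99956339 -0.00624289]] [ 0.06938598 -0.43374517 -0.18697648 -0.07786704  0.04256875  0.05248476] [0.50289827 0.78101791 0.03555086]
```

View pics/c2.png

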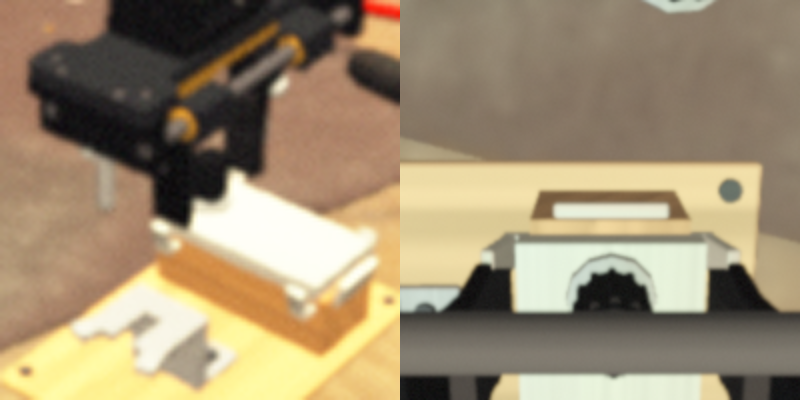

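Emit:
{"fn": "apply_moves", "kwargs": {"steps": [{"x":0,"y":0,"z":0,"spin":0},{"x":0,"y":0,"z":0,"spin":0},{"x":0,"y":0,"z":0,"spin":0},{"x":0,"y":0,"z":0,"spin":0},{"x":0,"y":0,"z":0,"spin":0}], "grip": 10}}

```text
time_s: 5.8
position: [0.5596, -0.1411, 0.0657]
tcp_rot: [[0.963, 0.031, -0.269], [0.269, 0.001, 0.963], [0.03, -1.0, -0.008]]
force: [0.1, -0.7, 2.0]
opening: 0.206
```

Emit:
{"fn": "apply_moves", "kwargs": {"steps": [{"x":0,"y":0,"z":5,"spin":0},{"x":0,"y":0,"z":10,"spin":0},{"x":0,"y":0,"z":12,"spin":0},{"x":0,"y":0,"z":12,"spin":0},{"x":0,"y":0,"z":8,"spin":0},{"x":0,"y":0,"z":0,"spin":0},{"x":0,"y":0,"z":0,"spin":0}]}}

```text
time_s: 6.5
position: [0.5601, -0.1413, 0.1186]
tcp_rot: [[0.962, 0.034, -0.269], [0.27, -0.0, 0.963], [0.033, -0.999, -0.009]]
force: [-1.3, 0.6, -0.9]
opening: 0.196
```

Emit:
{"fn": "apply_moves", "kwargs": {"steps": [{"x":-10,"y":-7,"z":0,"spin":0},{"x":-14,"y":-10,"z":0,"spin":0},{"x":-14,"y":-10,"z":0,"spin":0},{"x":-14,"y":-10,"z":0,"spin":0},{"x":-14,"y":-10,"z":0,"spin":0},{"x":-8,"y":-6,"z":0,"spin":0},{"x":0,"y":0,"z":0,"spin":0},{"x":0,"y":0,"z":0,"spin":0}]}}

```text
time_s: 7.3
position: [0.4776, -0.1962, 0.1156]
tcp_rot: [[0.963, 0.027, -0.27], [0.27, 0.004, 0.963], [0.027, -1.0, -0.004]]
force: [-0.1, -0.2, -0.6]
opening: 0.197
```

Emit:
{"fn": "apply_moves", "kwargs": {"steps": [{"x":-1,"y":-3,"z":-5,"spin":0},{"x":-1,"y":-2,"z":-5,"spin":0},{"x":0,"y":0,"z":0,"spin":0},{"x":0,"y":0,"z":0,"spin":0}]}}

```text
time_s: 7.7
position: [0.477, -0.2009, 0.1044]
tcp_rot: [[0.962, 0.027, -0.272], [0.272, 0.003, 0.962], [0.027, -1.0, -0.004]]
force: [0.3, 0.0, -0.6]
opening: 0.195
```

```bash
python3 - <<'E'
from h import *
im,p=cap('side','s3'); im2,p2=cap('wrist','w4')
s=read_state(); print(s['position'],s['tcp_rot'],s['force'])
c=np.hstack([cv2.resize(im[220:320,240:340],None,fx=4,fy=4,interpolation=2),cv2.resize(im2[100:300,220:420],None,fx=2,fy=2)])
cv2.imwrite('pics/c3.png',c[:,:,::-1])
E
```

```text
[ 0.47692278 -0.20091121  0.10454743] [[ 0.96201237  0.02747191 -0.27162011]
 [ 0.27163399  0.003297    0.96239498]
 [ 0.02733436 -0.99961714 -0.00429055]] [ 0.48620691 -0.00824732 -0.35791025]
```

View pics/c3.png

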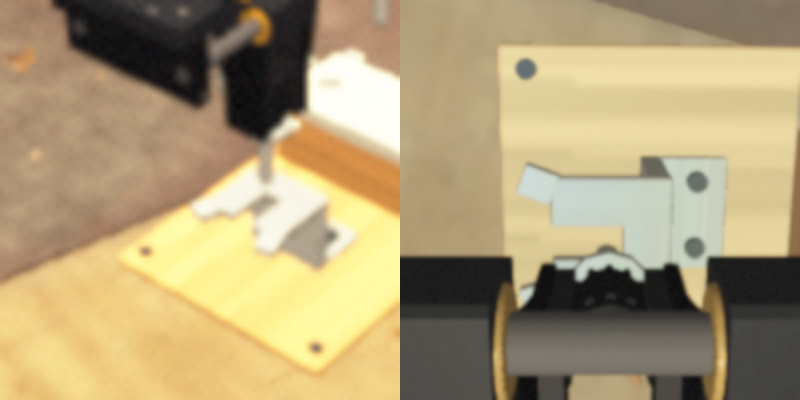

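```bash
python3 - <<'E'
from h import *
a,p=load('s3'); v=[.5685,-.176,np.radians(15.3)]
c,s=np.cos(v[2]),np.sin(v[2])
n=lambda x,y,z:[x*c-y*s+v[0],x*s+y*c+v[1],z]
X=[n(-.089,.0055,.048),n(-.089,-.0055,.048),n(-.073,.022,.048),n(-.073,-.022,.048)]
tip=[.4769-.029*(.0467+.011-.011)*1+.0,-.2009,.0578]
X+=[[.4769+.0467*.027,-.2009,.0578],[.4769+.0147*.027,-.2009,.0898]]
print(((proj(p,X)-[240,220])*4).round(0).tolist())
_,p=load('w4'); print(((proj(p,X)-[220,100])*2).round(0).tolist())
# notch bottom-plane estimates in w4: notch end corner (625,226)
N=lambda q:np.array(q)/2+[220,100]
print(atz(p,N([[625,226],[674,178]]),.048), X[0])
print(atz(p,N([[526,69]]),.006), n(-.125,.053,.006))
E
```

```text
[[267.0, 188.0], [285.0, 197.0], [262.0, 159.0], [332.0, 195.0], [270.0, 181.0], [269.0, 126.0]]
[[225.0, 228.0], [225.0, 260.0], [276.0, 179.0], [271.0, 307.0], [212.0, 255.0], [212.0, 292.0]]
[[ 0.61049583 -0.15778175  0.048     ]
 [ 0.6197517  -0.13811786  0.048     ]] [np.float64(0.48120308798244643), np.float64(-0.1941796356454003), 0.048]
[[ 0.57848501 -0.11543521  0.006     ]] [np.float64(0.43394505104461045), np.float64(-0.1578625880674083), 0.006]
```

Emit:
{"fn": "apply_moves", "kwargs": {"steps": [{"x":-2,"y":-1,"z":-4,"spin":0},{"x":-1,"y":0,"z":-6,"spin":0},{"x":0,"y":0,"z":-6,"spin":0},{"x":0,"y":0,"z":-3,"spin":0},{"x":0,"y":0,"z":0,"spin":0}]}}

```text
time_s: 8.3
position: [0.4738, -0.2017, 0.0839]
tcp_rot: [[0.962, 0.028, -0.272], [0.272, 0.003, 0.962], [0.027, -1.0, -0.004]]
force: [0.5, 1.0, -0.9]
opening: 0.198
```

Emit:
{"fn": "apply_moves", "kwargs": {"steps": [{"x":0,"y":0,"z":-5,"spin":0},{"x":0,"y":0,"z":-6,"spin":0},{"x":0,"y":0,"z":-5,"spin":0},{"x":0,"y":0,"z":-1,"spin":0},{"x":0,"y":0,"z":0,"spin":0}]}}

```text
time_s: 8.8
position: [0.4738, -0.2018, 0.0652]
tcp_rot: [[0.962, 0.027, -0.272], [0.272, 0.003, 0.962], [0.027, -1.0, -0.004]]
force: [0.1, 0.5, -1.2]
opening: 0.194
```

Emit:
{"fn": "apply_moves", "kwargs": {"steps": [{"x":0,"y":0,"z":-1.5,"spin":0},{"x":0,"y":0,"z":-1,"spin":0},{"x":0,"y":0,"z":0,"spin":0}]}}

```text
time_s: 9.1
position: [0.474, -0.2019, 0.0628]
tcp_rot: [[0.962, 0.028, -0.272], [0.272, 0.003, 0.962], [0.028, -1.0, -0.005]]
force: [0.7, -0.4, -0.8]
opening: 0.197
```

```bash
python3 - <<'E'
from h import *
im,p=cap('side','s4'); im2,p2=cap('wrist','w5')
s=read_state(); print(s['position'],s['force'])
c=np.hstack([cv2.resize(im[220:320,240:340],None,fx=4,fy=4,interpolation=2),cv2.resize(im2[100:300,220:420],None,fx=2,fy=2)])
cv2.imwrite('pics/c4.png',c[:,:,::-1])
E
```

```text
[ 0.47406687 -0.2018806   0.06277984] [-0.15441895  0.34048213 -0.72160663]
```

View pics/c4.png

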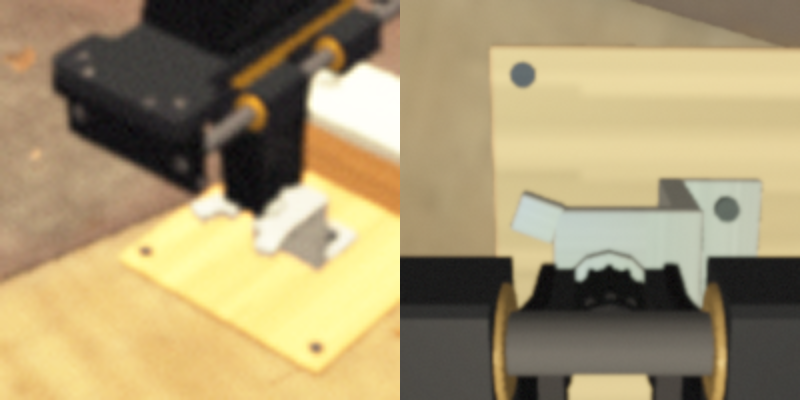

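Emit:
{"fn": "apply_moves", "kwargs": {"steps": [{"x":0,"y":0,"z":-0.5,"spin":0},{"x":0,"y":0,"z":0,"spin":0},{"x":0,"y":0,"z":0,"spin":0},{"x":0,"y":0,"z":8,"spin":0},{"x":0,"y":0,"z":20,"spin":0},{"x":0,"y":0,"z":20,"spin":0},{"x":0,"y":0,"z":20,"spin":0},{"x":0,"y":0,"z":0,"spin":0}], "grip": 45}}

```text
time_s: 10.0
position: [0.474, -0.2019, 0.134]
tcp_rot: [[0.962, 0.028, -0.272], [0.272, 0.003, 0.962], [0.028, -1.0, -0.005]]
force: [-0.1, -0.4, 0.0]
opening: 0.52
```

```bash
python3 - <<'E'
from h import *
im,p=cap('side','s5'); im2,p2=cap('wrist','w6')
s=read_state(); print(s['position'],s['tcp_rot'],s['force'],s['opening'])
c=np.hstack([cv2.resize(im[220:320,240:340],None,fx=4,fy=4,interpolation=2),cv2.resize(im2[100:300,220:420],None,fx=2,fy=2)])
cv2.imwrite('pics/c5.png',c[:,:,::-1])
E
```

```text
[ 0.47262782 -0.20095442  0.13189881] [[ 0.96199966  0.02453856 -0.27194578]
 [ 0.27189513  0.00544169  0.9623115 ]
 [ 0.02509358 -0.99968407 -0.00143701]] [ 0.32773867 -0.08578139 -0.44063259] 0.5149875794139352
```

View pics/c5.png

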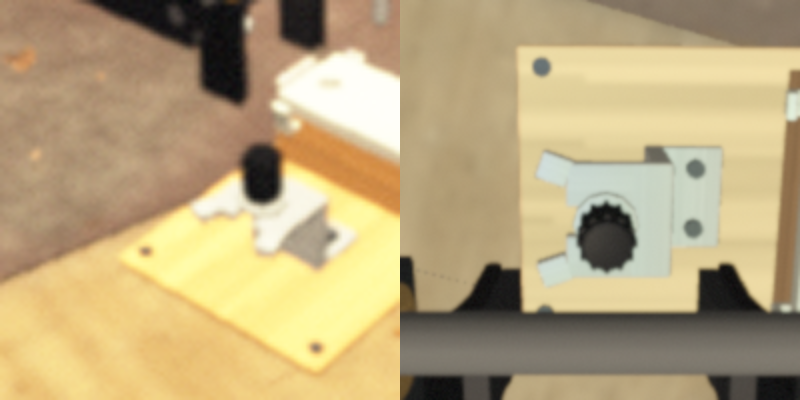

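The pin hangs upright in the notch. Next I grip the plate by its long edges near its -y end.

Emit:
{"fn": "apply_moves", "kwargs": {"steps": [{"x":12,"y":0,"z":0,"spin":0},{"x":18,"y":0,"z":0,"spin":-0.004},{"x":18,"y":0,"z":0,"spin":-0.004},{"x":18,"y":0,"z":0,"spin":0},{"x":14,"y":0,"z":0,"spin":0},{"x":8,"y":0,"z":0,"spin":0},{"x":0,"y":0,"z":0,"spin":0},{"x":0,"y":0,"z":0,"spin":0}], "grip": 72}}

```text
time_s: 10.9
position: [0.564, -0.1981, 0.1236]
tcp_rot: [[0.965, 0.014, -0.263], [0.263, 0.013, 0.965], [0.017, -1.0, 0.009]]
force: [-0.4, -0.4, -0.1]
opening: 0.826
```

Emit:
{"fn": "apply_moves", "kwargs": {"steps": [{"x":6,"y":0,"z":-8,"spin":0},{"x":4,"y":-1,"z":-10,"spin":0},{"x":0,"y":0,"z":-10,"spin":0},{"x":0,"y":0,"z":-8,"spin":0},{"x":0,"y":0,"z":0,"spin":0},{"x":0,"y":0,"z":0,"spin":0}]}}

```text
time_s: 11.5
position: [0.5717, -0.1987, 0.0827]
tcp_rot: [[0.965, 0.009, -0.262], [0.261, 0.015, 0.965], [0.013, -1.0, 0.013]]
force: [-0.8, -0.4, 0.0]
opening: 0.827
```

```bash
python3 - <<'E'
from h import *
im,p=cap('side','s6'); im2,p2=cap('wrist','w7')
s=read_state(); print(s['position'],s['force'],s['opening'])
c=np.hstack([cv2.resize(im[190:290,270:370],None,fx=4,fy=4,interpolation=2),cv2.resize(im2[100:300,220:420],None,fx=2,fy=2)])
cv2.imwrite('pics/c6.png',c[:,:,::-1])
E
```

```text
[ 0.57185477 -0.19870637  0.08310592] [-0.49945292  0.56189614 -0.35939943] 0.830256619564856
```

View pics/c6.png

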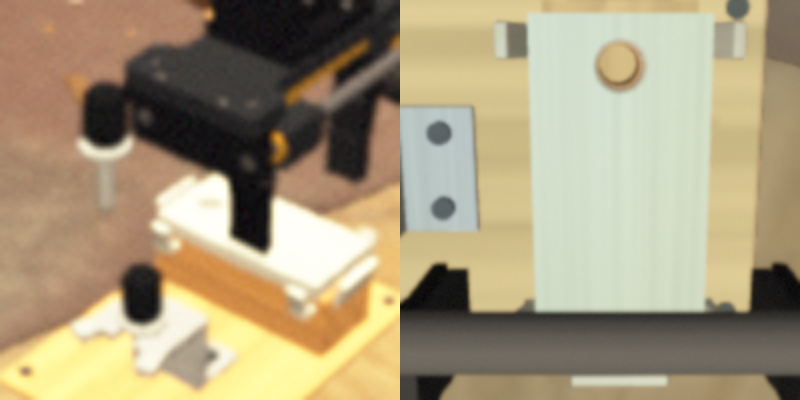

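Emit:
{"fn": "apply_moves", "kwargs": {"steps": [{"x":1.5,"y":0,"z":-8,"spin":0},{"x":1,"y":-0.5,"z":-8,"spin":0},{"x":0,"y":0,"z":-6,"spin":0},{"x":0,"y":0,"z":0,"spin":0},{"x":0,"y":0,"z":0,"spin":0}]}}

```text
time_s: 12.1
position: [0.5751, -0.1996, 0.06]
tcp_rot: [[0.965, 0.011, -0.262], [0.261, 0.014, 0.965], [0.014, -1.0, 0.011]]
force: [0.1, -0.2, -0.1]
opening: 0.823
```

Emit:
{"fn": "apply_moves", "kwargs": {"steps": [{"x":0,"y":0,"z":-6,"spin":0},{"x":0,"y":0.5,"z":-8,"spin":0},{"x":0,"y":0,"z":-6,"spin":0},{"x":0,"y":0,"z":-1,"spin":0},{"x":0,"y":0,"z":0,"spin":0}]}}

```text
time_s: 12.6
position: [0.575, -0.1989, 0.0371]
tcp_rot: [[0.965, 0.011, -0.262], [0.261, 0.014, 0.965], [0.014, -1.0, 0.011]]
force: [0.2, -0.1, 0.0]
opening: 0.827
```

Emit:
{"fn": "apply_moves", "kwargs": {"steps": [{"x":0,"y":0,"z":-1,"spin":0},{"x":0,"y":0,"z":0,"spin":0},{"x":0,"y":0,"z":0,"spin":0},{"x":0,"y":0,"z":0,"spin":0},{"x":0,"y":0,"z":0,"spin":0}], "grip": 40}}

```text
time_s: 13.1
position: [0.5753, -0.1991, 0.0364]
tcp_rot: [[0.965, 0.012, -0.262], [0.261, 0.014, 0.965], [0.015, -1.0, 0.01]]
force: [-0.0, 0.2, -1.5]
opening: 0.568
```

Emit:
{"fn": "apply_moves", "kwargs": {"steps": [{"x":0,"y":0,"z":4,"spin":0},{"x":0,"y":0,"z":8,"spin":0},{"x":0,"y":0,"z":15,"spin":0},{"x":0,"y":0,"z":20,"spin":0},{"x":0,"y":0,"z":20,"spin":0},{"x":0,"y":0,"z":20,"spin":0},{"x":0,"y":0,"z":15,"spin":0},{"x":0,"y":0,"z":10,"spin":0},{"x":0,"y":0,"z":0,"spin":0}]}}

```text
time_s: 14.0
position: [0.5749, -0.1989, 0.1599]
tcp_rot: [[0.965, 0.015, -0.262], [0.262, 0.012, 0.965], [0.017, -1.0, 0.007]]
force: [0.1, -0.4, -1.6]
opening: 0.569
```

```bash
python3 - <<'E'
from h import *
im,p=cap('side','s7'); im2,p2=cap('wrist','w8')
s=read_state(); print(s['position'],s['force'],s['moment'],s['opening'])
c=np.hstack([cv2.resize(im[150:290,270:410],None,fx=2.9,fy=2.9,interpolation=2)[:400],cv2.resize(im2[100:300,220:420],None,fx=2,fy=2)])
cv2.imwrite('pics/c7.png',c[:,:,::-1])
E
```

```text
[ 0.57393674 -0.19835021  0.15794647] [-0.16863532  0.05537697 -0.87540217] [-0.1346952   0.01599826 -0.00296228] 0.5721269514813879
```

View pics/c7.png

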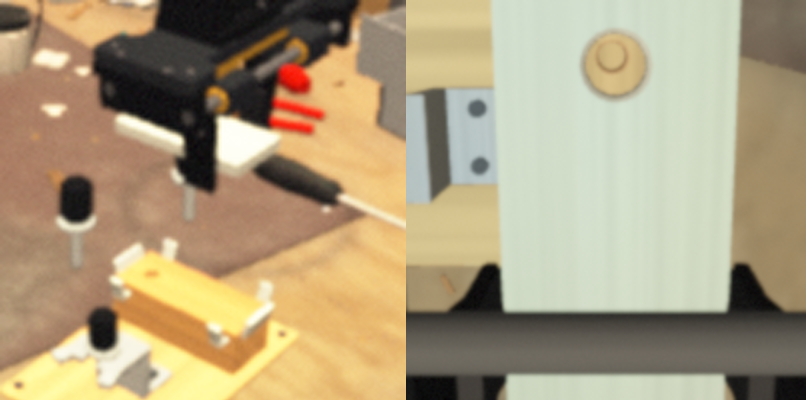

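```bash
python3 - <<'E'
from h import *
a,_=load('top0'); b,_=load('side0')
c=np.hstack([cv2.resize(a[210:250,250:300],(400,320),interpolation=cv2.INTER_CUBIC),cv2.resize(b[175:225,230:280],(400,400),interpolation=cv2.INTER_CUBIC)[:320]])
cv2.imwrite('pics/st.png',c[:,:,::-1])
E
```

```text
(no output)
```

View pics/st.png

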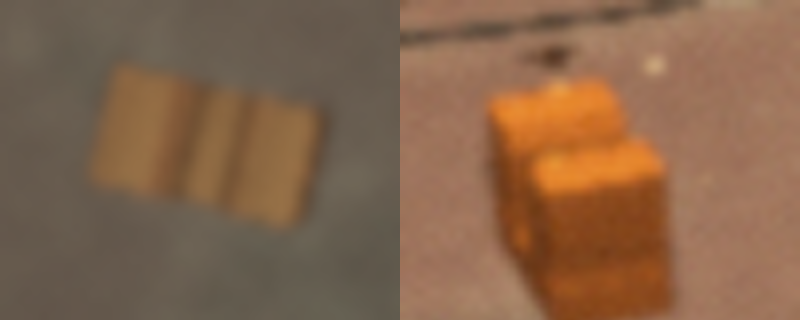

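```bash
cat > fs.py <<'E'
from h import *
from scipy.optimize import least_squares
_,pt=load('top0');_,ps=load('side0')
v0=[.541,.137,np.radians(-7.3)]
def B(v,X):
    X=np.array(X)/1e3;c,s=np.cos(v[2]),np.sin(v[2]); return np.c_[X[:,0]*c-X[:,1]*s+v[0],X[:,0]*s+X[:,1]*c+v[1],X[:,2]]
XT=[(20,35,54),(20,-35,54),(-20,-35,54),(-20,35,54)]
UT=np.array([(118,64),(322,103),(297,230),(90,185)])/8+[250,210]
XS=[(20,-35,54),(-20,-35,54),(-20,35,54)]
US=np.array([(262,163),(135,190),(90,100)])/8+[230,175]
f=lambda v:np.r_[(proj(pt,B(v,XT))-UT).ravel(),(proj(ps,B(v,XS))-US).ravel()*1]
r=least_squares(f,v0,loss='soft_l1');print(r.x,np.degrees(r.x[2]));print(f(r.x).reshape(-1,2).round(1).tolist())
r=least_squares(lambda v:f(v)[:8],v0);print(r.x,np.degrees(r.x[2]))
XB=[(-20,-35,54),(20,-35,54),(20,35,54),(-20,35,54),(-20,-35,0),(20,-35,0),(-20,35,0),(-20,12,54),(-20,-12,54)]
print(((proj(ps,B(r.x,XB))-[230,175])*8).round().tolist())
E
python3 fs.py
```

```text
[ 0.53989256  0.13683413 -0.20229363] -11.590571409638061
[[-0.1, -0.1], [0.2, 1.1], [-0.2, 0.1], [-0.3, -0.3], [0.6, 0.5], [1.0, 0.1], [-1.0, -0.5]]
[ 0.54038497  0.13661638 -0.17606646] -10.0878652614838
[[148.0, 191.0], [270.0, 166.0], [199.0, 75.0], [81.0, 97.0], [158.0, 341.0], [278.0, 314.0], [93.0, 242.0], [103.0, 127.0], [125.0, 159.0]]
```

Emit:
{"fn": "apply_moves", "kwargs": {"steps": [{"x":0,"y":15,"z":0,"spin":-0.02},{"x":-2,"y":30,"z":0,"spin":-0.04},{"x":-2,"y":35,"z":0,"spin":-0.04},{"x":-2,"y":35,"z":0,"spin":-0.04},{"x":-2,"y":35,"z":0,"spin":-0.04},{"x":-2,"y":35,"z":0,"spin":-0.04},{"x":-2,"y":35,"z":0,"spin":-0.04},{"x":-2,"y":35,"z":0,"spin":-0.04},{"x":-2,"y":35,"z":0,"spin":-0.04},{"x":-2,"y":30,"z":0,"spin":-0.04},{"x":0,"y":15,"z":0,"spin":-0.02},{"x":0,"y":0,"z":0,"spin":0}]}}

```text
time_s: 15.3
position: [0.5448, 0.148, 0.1443]
tcp_rot: [[0.988, -0.009, 0.156], [-0.156, 0.013, 0.988], [-0.011, -1.0, 0.012]]
force: [0.3, -0.5, -1.6]
opening: 0.57
```

Emit:
{"fn": "apply_moves", "kwargs": {"steps": [{"x":1,"y":12,"z":0,"spin":-0.01},{"x":1,"y":14,"z":0,"spin":0},{"x":1,"y":10,"z":0,"spin":0},{"x":0,"y":3,"z":0,"spin":0},{"x":0,"y":0,"z":0,"spin":0},{"x":0,"y":0,"z":0,"spin":0}]}}

```text
time_s: 15.9
position: [0.5464, 0.1857, 0.1412]
tcp_rot: [[0.986, -0.016, 0.165], [-0.165, 0.011, 0.986], [-0.017, -1.0, 0.008]]
force: [0.8, -0.7, -1.6]
opening: 0.572
```

```bash
python3 - <<'E'
from h import *
im,p=cap('side','s8'); im2,p2=cap('wrist','w9')
s=read_state(); print(s['position'],s['tcp_rot'],s['force'],s['moment'],s['opening'])
c=np.hstack([cv2.resize(im[110:230,190:310],None,fx=3.3334,fy=3.3334,interpolation=2)[:400],cv2.resize(im2[0:400,120:520],None,fx=1,fy=1)])
cv2.imwrite('pics/c8.png',c[:,:,::-1])
E
```

```text
[0.54634368 0.18563912 0.14122855] [[ 0.98607192 -0.01587263  0.16556037]
 [-0.16540499  0.0106566   0.98616815]
 [-0.01741739 -0.99981723  0.00788276]] [-0.52606455 -0.24791885 -1.28133778] [-0.13736016  0.01486117 -0.00957334] 0.5735803462009813
```

View pics/c8.png

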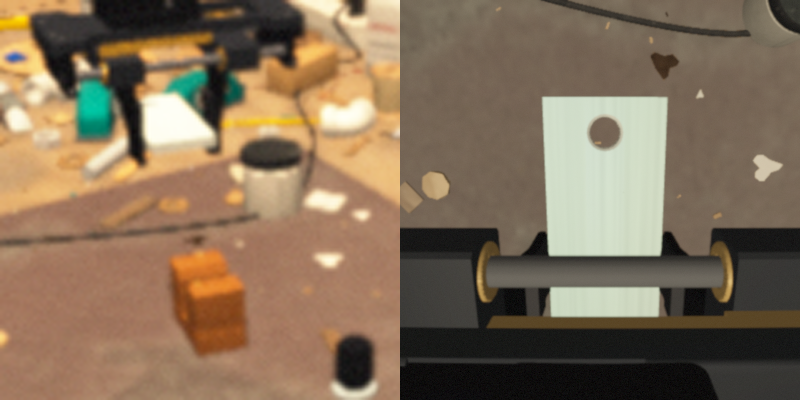

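Emit:
{"fn": "apply_moves", "kwargs": {"steps": [{"x":1,"y":2,"z":-10,"spin":0},{"x":1,"y":2,"z":-16,"spin":0},{"x":0,"y":0,"z":-18,"spin":0},{"x":0,"y":0,"z":-15,"spin":0},{"x":0,"y":0,"z":-10,"spin":0},{"x":0,"y":0,"z":0,"spin":0},{"x":0,"y":0,"z":0,"spin":0}]}}

```text
time_s: 16.7
position: [0.5493, 0.1882, 0.068]
tcp_rot: [[0.986, -0.014, 0.168], [-0.168, 0.011, 0.986], [-0.016, -1.0, 0.008]]
force: [0.3, 0.2, -1.2]
opening: 0.568
```

Emit:
{"fn": "apply_moves", "kwargs": {"steps": [{"x":0,"y":0.5,"z":-6,"spin":0},{"x":0,"y":0.5,"z":-7,"spin":0},{"x":0,"y":0,"z":-4,"spin":0},{"x":0,"y":0,"z":0,"spin":0}]}}

```text
time_s: 17.1
position: [0.5507, 0.1895, 0.0514]
tcp_rot: [[0.986, -0.01, 0.168], [-0.168, 0.011, 0.986], [-0.012, -1.0, 0.009]]
force: [0.2, 0.5, -1.9]
opening: 0.566
```

```bash
python3 - <<'E'
from h import *
im,p=cap('side','s9'); im2,p2=cap('wrist','w10')
s=read_state(); print(s['position'],s['tcp_rot'],s['force'],s['moment'],s['opening'])
c=np.hstack([cv2.resize(im[110:230,190:310],None,fx=3.3334,fy=3.3334,interpolation=2)[:400],cv2.resize(im2[0:400,120:520],None,fx=1,fy=1)])
cv2.imwrite('pics/c9.png',c[:,:,::-1])
E
```

```text
[0.55096793 0.18951058 0.05179935] [[ 0.98567424 -0.00983151  0.16837351]
 [-0.16826148  0.01129127  0.98567773]
 [-0.01159185 -0.99988792  0.00947525]] [-0.36499748 -0.09412095 -2.47394886] [-0.15222585  0.02624517 -0.05169285] 0.5686427897610279
```

View pics/c9.png

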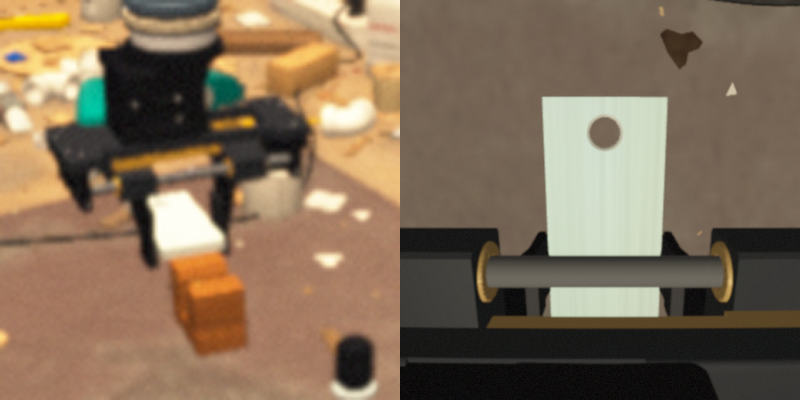

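Emit:
{"fn": "apply_moves", "kwargs": {"steps": [{"x":0,"y":0,"z":-3,"spin":0},{"x":0,"y":0,"z":-3,"spin":0},{"x":0,"y":0,"z":-3,"spin":0},{"x":0,"y":0,"z":-3,"spin":0},{"x":0,"y":0,"z":0,"spin":0}]}}

```text
time_s: 17.7
position: [0.5516, 0.1905, 0.0444]
tcp_rot: [[0.986, -0.007, 0.168], [-0.168, 0.012, 0.986], [-0.009, -1.0, 0.011]]
force: [-0.3, -0.1, -1.4]
opening: 0.563
```

Emit:
{"fn": "apply_moves", "kwargs": {"steps": [{"x":0,"y":0,"z":-3,"spin":0},{"x":0,"y":0,"z":-3,"spin":0},{"x":0,"y":0,"z":0,"spin":0}]}}

```text
time_s: 18.0
position: [0.552, 0.1906, 0.041]
tcp_rot: [[0.986, -0.005, 0.168], [-0.168, 0.012, 0.986], [-0.007, -1.0, 0.011]]
force: [0.1, 0.8, -0.4]
opening: 0.567
```

```bash
python3 - <<'E'
from h import *
im,p=cap('side','s10'); im2,p2=cap('wrist','w11')
s=read_state(); print(s['position'],s['tcp_rot'],s['force'],s['moment'],s['opening'])
c=np.hstack([cv2.resize(im[150:230,210:290],None,fx=5,fy=5,interpolation=2)[:400],cv2.resize(im2[0:400,120:520],None,fx=1,fy=1)])
cv2.imwrite('pics/c10.png',c[:,:,::-1])
E
```

```text
[0.55206751 0.19064918 0.04081486] [[ 0.98582201 -0.00495335  0.16772127]
 [-0.16764927  0.01248744  0.98576761]
 [-0.00697726 -0.99990976  0.01147997]] [-0.28995767  0.20928639  2.97407653] [-0.15892553  0.234497   -0.03314842] 0.5705544980581082
```

View pics/c10.png

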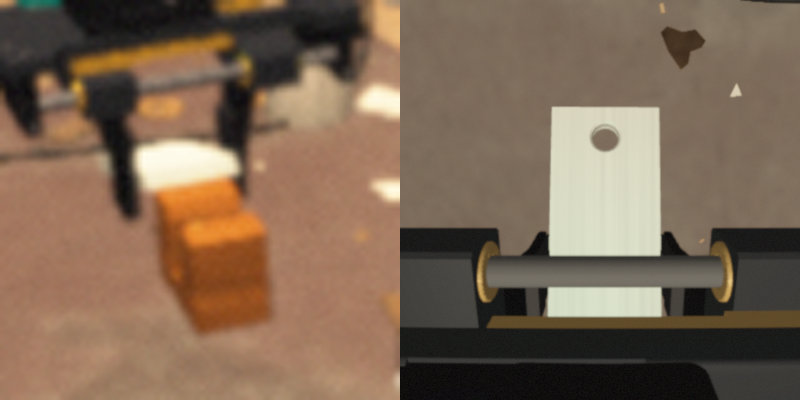

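Emit:
{"fn": "apply_moves", "kwargs": {"steps": [{"x":0,"y":-2,"z":0,"spin":0},{"x":0,"y":-2,"z":-1,"spin":0},{"x":0,"y":0,"z":-2.5,"spin":0},{"x":0,"y":0,"z":-2.5,"spin":0},{"x":0,"y":0,"z":0,"spin":0}]}}

```text
time_s: 18.6
position: [0.5527, 0.1897, 0.038]
tcp_rot: [[0.985, -0.002, 0.17], [-0.17, 0.018, 0.985], [-0.005, -1.0, 0.017]]
force: [-1.0, 1.2, 1.1]
opening: 0.566
```

```bash
python3 - <<'E'
from h import *
im,p=cap('side','s11'); im2,p2=cap('wrist','w12')
s=read_state(); print(s['position'],s['force'],s['moment'],s['opening'])
c=np.hstack([cv2.resize(im[150:230,210:290],None,fx=5,fy=5,interpolation=2)[:400],cv2.resize(im2[0:400,120:520],None,fx=1,fy=1)])
cv2.imwrite('pics/c11.png',c[:,:,::-1])
E
```

```text
[0.55268979 0.18969053 0.03781805] [-1.35972168  1.24256001  3.85636886] [-0.03126274  0.32895257 -0.01123609] 0.5661568993870157
```

View pics/c11.png

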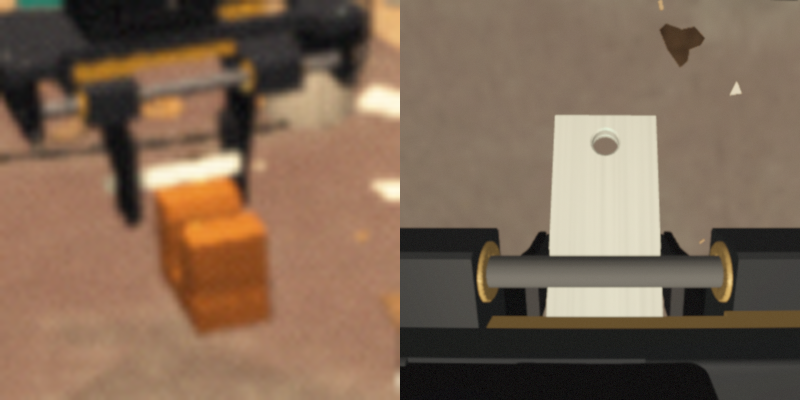

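Emit:
{"fn": "apply_moves", "kwargs": {"steps": [{"x":0,"y":-1,"z":-3,"spin":0},{"x":0,"y":-1,"z":-3,"spin":0},{"x":0,"y":0,"z":-3,"spin":0},{"x":0,"y":0,"z":0,"spin":0}]}}

```text
time_s: 19.1
position: [0.5528, 0.1889, 0.0347]
tcp_rot: [[0.985, -0.001, 0.17], [-0.17, 0.02, 0.985], [-0.005, -1.0, 0.019]]
force: [0.5, 1.1, -1.0]
opening: 0.567
```

```bash
python3 - <<'E'
from h import *
im,p=cap('side','s12'); im2,p2=cap('wrist','w13')
s=read_state(); print(s['position'],s['force'],s['moment'],s['opening'])
c=np.hstack([cv2.resize(im[150:230,210:290],None,fx=5,fy=5,interpolation=2)[:400],cv2.resize(im2[0:400,120:520],None,fx=1,fy=1)])
cv2.imwrite('pics/c12.png',c[:,:,::-1])
E
```

```text
[0.55305379 0.18869647 0.03405851] [-1.10627277  1.47773968  6.50195527] [-0.10011672  0.29267082 -0.03864735] 0.568668149844503
```

View pics/c12.png

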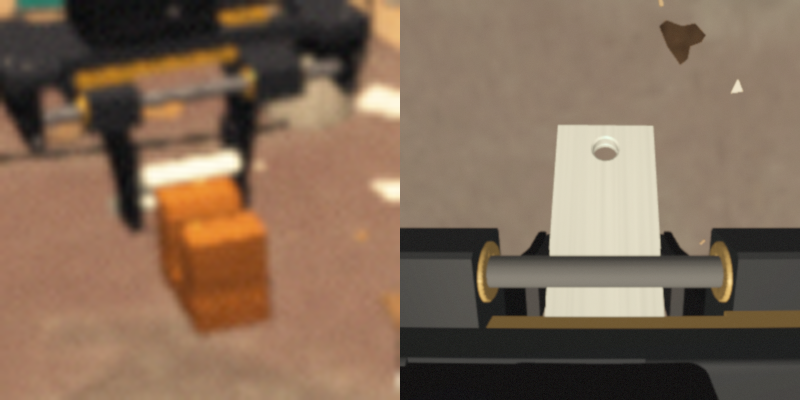

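Emit:
{"fn": "apply_moves", "kwargs": {"steps": [{"x":0,"y":0,"z":10,"spin":0},{"x":0,"y":0,"z":20,"spin":0},{"x":0,"y":0,"z":20,"spin":0},{"x":0,"y":0,"z":20,"spin":0},{"x":-2,"y":-10,"z":15,"spin":0},{"x":-5,"y":-25,"z":3,"spin":0},{"x":-5,"y":-25,"z":0,"spin":0},{"x":-5,"y":-25,"z":0,"spin":0},{"x":-5,"y":-25,"z":0,"spin":0},{"x":-5,"y":-20,"z":0,"spin":0},{"x":-3,"y":-10,"z":0,"spin":0},{"x":0,"y":0,"z":0,"spin":0}]}}

```text
time_s: 20.4
position: [0.5189, 0.0375, 0.1219]
tcp_rot: [[0.986, -0.008, 0.168], [-0.168, 0.014, 0.986], [-0.01, -1.0, 0.012]]
force: [1.0, 0.0, -1.6]
opening: 0.57
```

Emit:
{"fn": "apply_moves", "kwargs": {"steps": [{"x":0,"y":-6,"z":-10,"spin":0},{"x":0,"y":-6,"z":-15,"spin":0},{"x":0,"y":-2,"z":-20,"spin":0},{"x":0,"y":0,"z":-15,"spin":0},{"x":0,"y":0,"z":-10,"spin":0},{"x":0,"y":0,"z":0,"spin":0},{"x":0,"y":0,"z":0,"spin":0}]}}

```text
time_s: 21.1
position: [0.5204, 0.0254, 0.0468]
tcp_rot: [[0.987, -0.006, 0.163], [-0.163, 0.014, 0.987], [-0.008, -1.0, 0.013]]
force: [0.1, 0.3, -1.7]
opening: 0.57
```

```bash
cat > look.py <<'E'
import sys
from h import *
def look(tag,box):
    im,p=cap('side','s'+tag); im2,p2=cap('wrist','w'+tag)
    s=read_state(); print(s['time_s'],s['position'].round(4),s['tcp_rot'].round(3).tolist(),s['force'].round(1),s['moment'].round(2),s['opening'])
    x,y,n=box
    c=np.hstack([cv2.resize(im[y:y+n,x:x+n],(400,400),interpolation=2),im2[:,120:520]])
    cv2.imwrite(f'pics/c{tag}.png',c[:,:,::-1])
look(sys.argv[1],[int(q) for q in sys.argv[2:5]])
E
python3 look.py 20 220 140 100
```

```text
21.2 [0.5206 0.0253 0.0473] [[0.987, -0.005, 0.163], [-0.163, 0.014, 0.987], [-0.007, -1.0, 0.013]] [-0.5  0.4 -2.2] [-0.17  0.06 -0.01] 0.5701201032277069
```

View pics/c20.png

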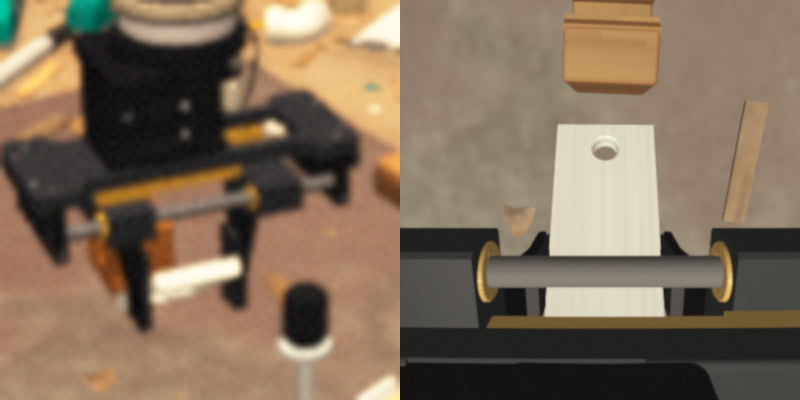

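```bash
python3 - <<'E'
from h import *
_,p=load('w20')
N=lambda q:np.array(q,float)-[280,0]
w=atz(p,N([[565,82],[658,82],[564,26],[660,26],[567,16],[658,16]]),.054);print(w.round(4))
d=w[1]-w[0];print(np.degrees(np.arctan2(d[1],d[0])))
d=w[3]-w[2];print(np.degrees(np.arctan2(d[1],d[0])))
E
```

```text
[[0.5164 0.1078 0.054 ]
 [0.5549 0.1015 0.054 ]
 [0.52   0.1293 0.054 ]
 [0.5585 0.1229 0.054 ]
 [0.5219 0.1327 0.054 ]
 [0.5582 0.1267 0.054 ]]
-9.335480421737325
-9.393721523350415
```

Emit:
{"fn": "apply_moves", "kwargs": {"steps": [{"x":0.6,"y":4,"z":-3,"spin":0},{"x":1,"y":5,"z":-3,"spin":0},{"x":0.5,"y":3,"z":0,"spin":0},{"x":0,"y":0,"z":0,"spin":0}]}}

```text
time_s: 21.6
position: [0.5242, 0.0385, 0.0427]
tcp_rot: [[0.987, -0.001, 0.163], [-0.163, 0.013, 0.987], [-0.003, -1.0, 0.013]]
force: [-1.0, 0.5, -2.2]
opening: 0.568
```

Emit:
{"fn": "apply_moves", "kwargs": {"steps": [{"x":0.5,"y":3,"z":3,"spin":0},{"x":0.5,"y":3,"z":4,"spin":0},{"x":0.5,"y":3,"z":4,"spin":0},{"x":0.5,"y":3,"z":3,"spin":0},{"x":0,"y":0,"z":0,"spin":0}]}}

```text
time_s: 22.1
position: [0.526, 0.0501, 0.058]
tcp_rot: [[0.987, -0.002, 0.161], [-0.161, 0.011, 0.987], [-0.004, -1.0, 0.01]]
force: [-0.5, -2.8, -2.5]
opening: 0.566
```

```bash
python3 look.py 21 220 140 100
```

```text
22.2 [0.526  0.0499 0.0577] [[0.987, -0.002, 0.161], [-0.161, 0.011, 0.987], [-0.004, -1.0, 0.011]] [-0.9 -3.  -0.9] [-0.69  0.18 -0.04] 0.5715822970344384
```

View pics/c21.png

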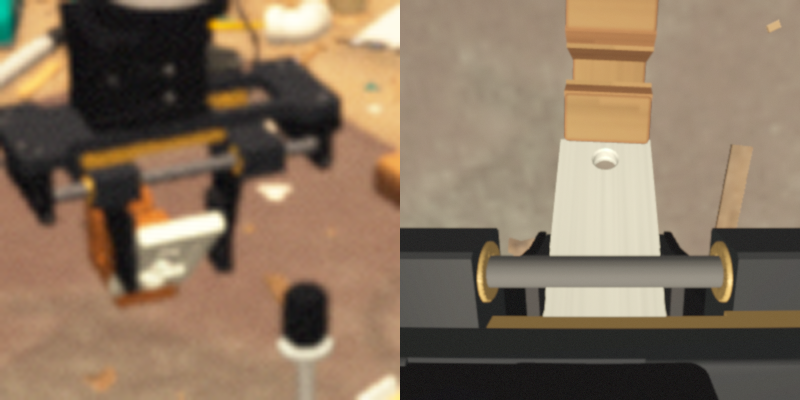

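Emit:
{"fn": "apply_moves", "kwargs": {"steps": [{"x":0.6,"y":4,"z":3,"spin":0},{"x":0.6,"y":4,"z":3,"spin":0},{"x":0.6,"y":4,"z":3,"spin":0},{"x":0.6,"y":4,"z":3,"spin":0},{"x":0.6,"y":4,"z":2.5,"spin":0},{"x":0.6,"y":4,"z":2,"spin":0},{"x":0,"y":0,"z":0,"spin":0}]}}

```text
time_s: 22.9
position: [0.5291, 0.07, 0.0738]
tcp_rot: [[0.987, -0.005, 0.159], [-0.159, 0.003, 0.987], [-0.005, -1.0, 0.002]]
force: [-0.2, -2.8, -2.1]
opening: 0.572
```

```bash
python3 look.py 22 220 140 100
```

```text
23.0 [0.5291 0.0701 0.0738] [[0.987, -0.005, 0.16], [-0.16, 0.004, 0.987], [-0.005, -1.0, 0.003]] [-0.4 -4.1 -2. ] [-0.95  0.16  0.01] 0.5702488731807571
```

View pics/c22.png

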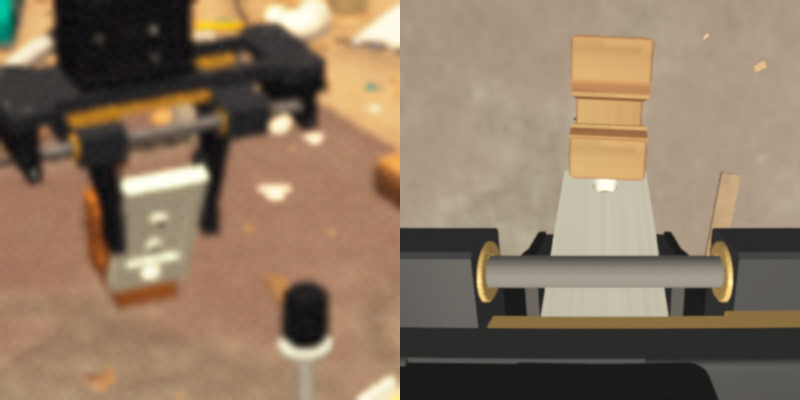

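Emit:
{"fn": "apply_moves", "kwargs": {"steps": [{"x":0.6,"y":4,"z":2,"spin":0},{"x":0.6,"y":4,"z":2,"spin":0},{"x":0.6,"y":4,"z":1.5,"spin":0},{"x":0.6,"y":4,"z":1,"spin":0},{"x":0.6,"y":4,"z":1,"spin":0},{"x":0.6,"y":4,"z":0.5,"spin":0},{"x":0.6,"y":4,"z":0,"spin":0},{"x":0,"y":0,"z":0,"spin":0}]}}

```text
time_s: 23.8
position: [0.5324, 0.0899, 0.0815]
tcp_rot: [[0.988, -0.01, 0.154], [-0.154, -0.012, 0.988], [-0.008, -1.0, -0.014]]
force: [-0.3, -2.2, -3.0]
opening: 0.575
```

```bash
python3 look.py 23 220 140 100
```

```text
23.9 [0.5324 0.0901 0.0814] [[0.988, -0.01, 0.154], [-0.154, -0.012, 0.988], [-0.008, -1.0, -0.013]] [-0.5 -3.7 -1.2] [-1.02  0.2  -0.03] 0.5721455255505233
```

View pics/c23.png

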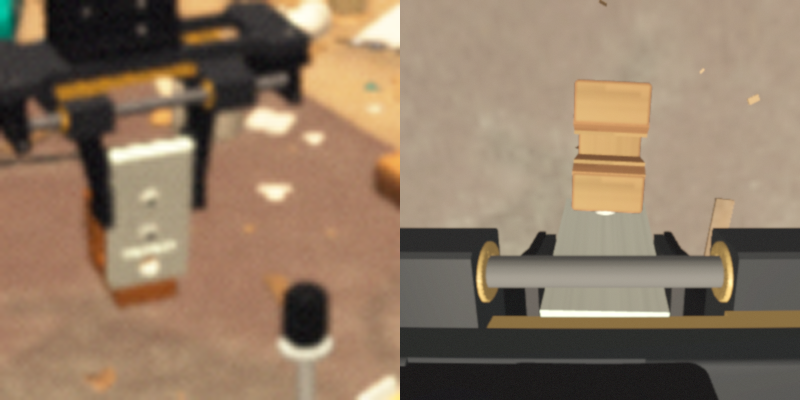

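Emit:
{"fn": "apply_moves", "kwargs": {"steps": [{"x":0.6,"y":4,"z":1,"spin":0},{"x":0.6,"y":4,"z":0,"spin":0},{"x":0.6,"y":4,"z":0,"spin":0},{"x":0.6,"y":3,"z":0,"spin":0},{"x":0,"y":0,"z":0,"spin":0}]}}

```text
time_s: 24.4
position: [0.534, 0.1, 0.0831]
tcp_rot: [[0.989, -0.013, 0.15], [-0.15, -0.022, 0.988], [-0.009, -1.0, -0.024]]
force: [-0.5, -2.7, -3.6]
opening: 0.567
```

```bash
python3 look.py 24 220 140 100
```

```text
24.5 [0.5341 0.1001 0.0831] [[0.989, -0.013, 0.15], [-0.151, -0.021, 0.988], [-0.009, -1.0, -0.023]] [ 0.2 -4.2 -1.9] [-1.14  0.13 -0.14] 0.5769155811297055
```

View pics/c24.png

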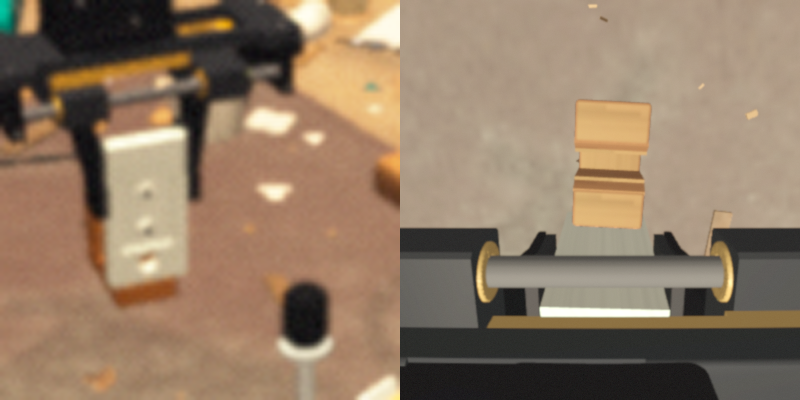

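Emit:
{"fn": "apply_moves", "kwargs": {"steps": [{"x":0.6,"y":4,"z":0,"spin":-0.004},{"x":0.6,"y":4,"z":-1,"spin":-0.004},{"x":0.6,"y":4,"z":-1,"spin":-0.004},{"x":0.6,"y":4,"z":-2,"spin":0},{"x":0,"y":0,"z":0,"spin":0}]}}

```text
time_s: 25.0
position: [0.5352, 0.1092, 0.0817]
tcp_rot: [[0.987, -0.017, 0.157], [-0.158, -0.035, 0.987], [-0.011, -0.999, -0.037]]
force: [-0.2, -0.8, -1.8]
opening: 0.568
```

```bash
python3 look.py 25 220 140 100
```

```text
25.1 [0.5352 0.1094 0.0817] [[0.987, -0.017, 0.157], [-0.158, -0.035, 0.987], [-0.011, -0.999, -0.037]] [-0.3 -5.7  0.7] [-1.1   0.14 -0.05] 0.5750700570918327
```

View pics/c25.png

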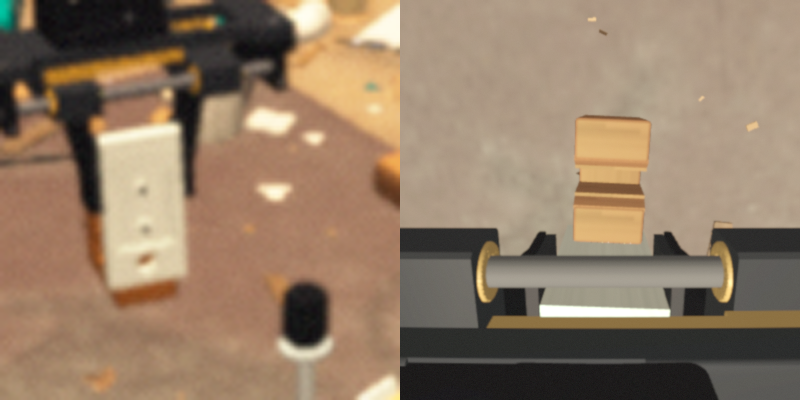

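Emit:
{"fn": "apply_moves", "kwargs": {"steps": [{"x":1,"y":7,"z":-3,"spin":0},{"x":1,"y":6,"z":-6,"spin":0},{"x":0.6,"y":4,"z":-7,"spin":0},{"x":0.3,"y":2,"z":-4,"spin":0},{"x":0,"y":0,"z":0,"spin":0}]}}

```text
time_s: 25.6
position: [0.538, 0.1252, 0.0645]
tcp_rot: [[0.988, -0.018, 0.153], [-0.154, -0.042, 0.987], [-0.011, -0.999, -0.044]]
force: [0.1, -4.3, -2.7]
opening: 0.562
```

```bash
python3 look.py 26 220 140 100
```

```text
25.7 [0.5379 0.1249 0.0646] [[0.988, -0.018, 0.153], [-0.154, -0.042, 0.987], [-0.011, -0.999, -0.045]] [-1.  -3.6 -1.1] [-0.71 -0.02  0.02] 0.5636608175083763
```

View pics/c26.png

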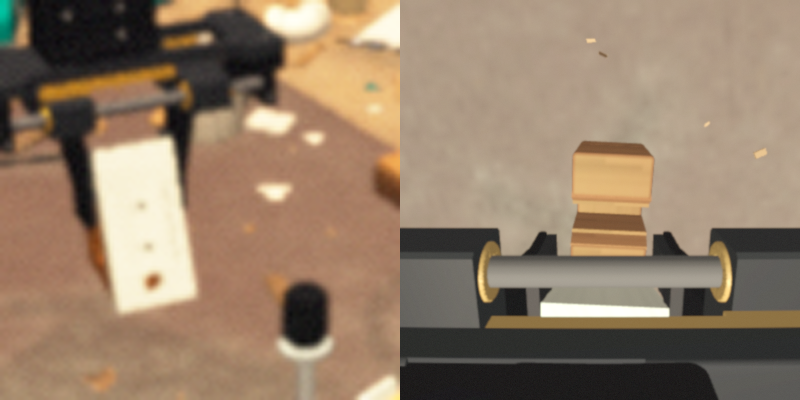

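Emit:
{"fn": "apply_moves", "kwargs": {"steps": [{"x":0.5,"y":2,"z":-5,"spin":0},{"x":0.3,"y":1,"z":-6,"spin":0},{"x":0,"y":0,"z":-6,"spin":0},{"x":0,"y":0,"z":-2,"spin":0},{"x":0,"y":0,"z":0,"spin":0}]}}

```text
time_s: 26.2
position: [0.5396, 0.1291, 0.0455]
tcp_rot: [[0.988, -0.016, 0.154], [-0.155, -0.041, 0.987], [-0.009, -0.999, -0.043]]
force: [-0.7, -2.8, 3.5]
opening: 0.557
```

```bash
python3 look.py 27 220 140 100
```

```text
26.3 [0.5396 0.129  0.0457] [[0.988, -0.016, 0.154], [-0.155, -0.041, 0.987], [-0.009, -0.999, -0.043]] [-0.5 -3.   2.9] [-0.74  0.21  0.04] 0.555349165360489
```

View pics/c27.png

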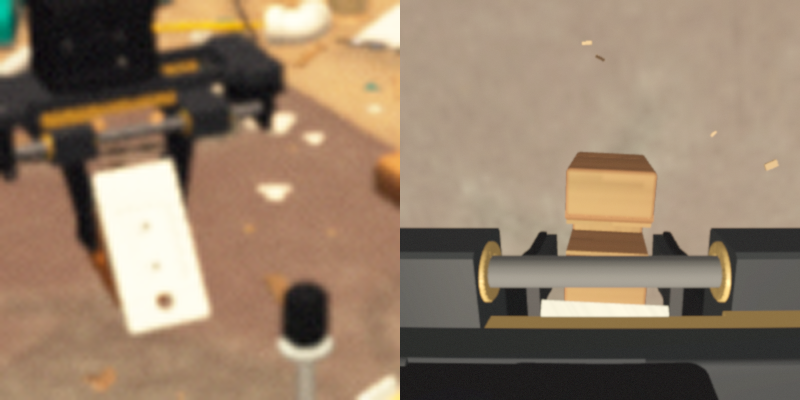

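```bash
cat > pnp.py <<'E'
from h import *
from scipy.optimize import least_squares
def plate(name,pts,box,scale,g):
    # pts: image crop coords A-left,A-right,B-right,B-left (pocket face up). pose: centre, yaw dir of B->A, elevation
    _,p=load(name); U=np.array(pts,float)/scale+np.array(box)
    def C(v):
        c=np.array(v[:3]); e=v[4]; w=v[3]
        d=np.array([-np.sin(w)*np.cos(e),np.cos(w)*np.cos(e),np.sin(e)]) # toward A
        x=np.array([np.cos(w),np.sin(w),0])
        return np.array([c+.05*d-.025*x,c+.05*d+.025*x,c-.05*d+.025*x,c-.05*d-.025*x])
    f=lambda v:(proj(p,C(v))-U).ravel()
    r=least_squares(f,g,x_scale=[.01,.01,.01,.1,.1]); print(r.x[:3].round(4),np.degrees(r.x[3:]).round(1),f(r.x).round(1)); print(C(r.x).round(4).tolist())
E
python3 - <<'E'
from pnp import *
plate('s27',[(92,172),(172,160),(210,313),(132,333)],(220,140),4,[.537,.11,.05,-.16,.5])
E
```

```text
[0.5249 0.0763 0.058 ] [-11.   50.3] [ 0.2  0.3 -0.2 -0.3  0.1  0.4 -0.1 -0.3]
[[0.5065, 0.1124, 0.0965], [0.5556, 0.1029, 0.0965], [0.5434, 0.0401, 0.0196], [0.4943, 0.0497, 0.0196]]
```

```bash
python3 - <<'E'
from h import *
o=[]
for n in ['w24','w26','w27']:
    a,p=load(n); o.append(cv2.resize(a[225:330,220:420],(780,410),interpolation=2)[220:])
    print(n,(-np.array(p['R']).T@p['t']).round(4))
cv2.imwrite('pics/ww.png',np.vstack(o)[:,:,::-1])
b,_=load('s27'); cv2.imwrite('pics/s27c.png',cv2.resize(b[150:240,230:290],(400,600),interpolation=2)[:,:,::-1])
E
```

```text
w24 [0.5452 0.1687 0.2363]
w26 [0.5501 0.1968 0.2163]
w27 [0.5515 0.2006 0.1974]
```

View pics/ww.png

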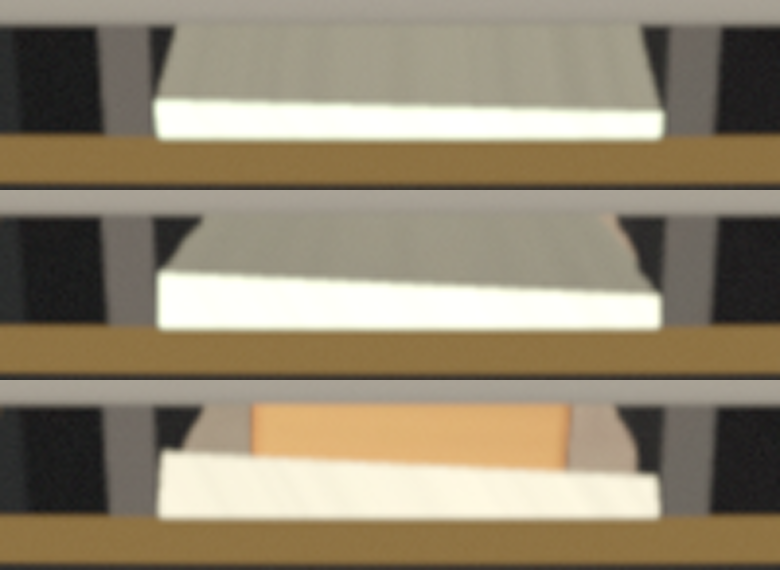

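View pics/s27c.png

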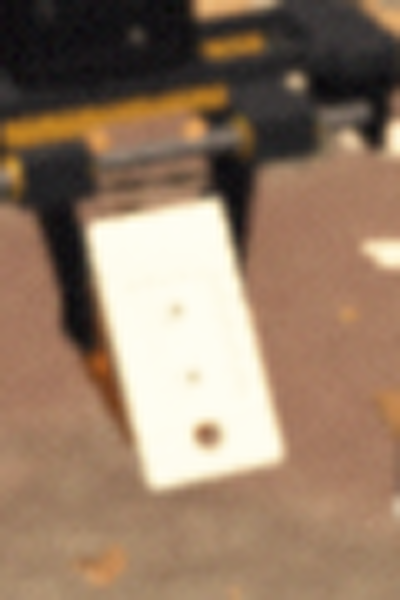

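```bash
cat > pose.py <<'E'
from h import *
from scipy.optimize import least_squares
from scipy.spatial.transform import Rotation as R
# body: x = world-x-ish (tool x), y toward A, z = pocket-face normal ; origin plate volume centre
P={}
for n,sx in (('m',-25),('p',25)):
    for e,sy in (('A',50),('B',-50)):
        for f,sz in (('k',4.5),('l',-4.5)): P[e+n+f]=np.array([sx,sy,sz])/1e3
def fit(obs,guess,dp=True):
    # obs: list of (img, key, (u,v), weight)
    ps={o[0]:load(o[0])[1] for o in obs}
    def X(v,k): return R.from_rotvec(v[3:6]).apply(P[k])+v[:3]
    f=lambda v:np.concatenate([(proj(ps[o[0]],X(v,o[1]))[0]-o[2])*o[3] for o in obs])
    r=least_squares(f,guess,x_scale=[.01]*3+[.1]*3); v=r.x; M=R.from_rotvec(v[3:6]).as_matrix()
    print('centre',v[:3].round(4),'xax',M[:,0].round(3),'toA',M[:,1].round(3),'n',M[:,2].round(3)); print(f(v).reshape(-1,2).round(1).tolist())
    for k in ('Amk','Apk','Bmk','Bpk','Aml','Apl'): print(k,X(v,k).round(4))
    return v
E
python3 - <<'E'
from pose import *
s=lambda x,y:(230+x/6.667,150+y/6.667)
obs=[('s27','Amk',s(88,222),1),('s27','Apk',s(220,198),1),('s27','Bpk',s(284,455),1),('s27','Bmk',s(152,492),1),
('w27','Aml',(261,299.4),1),('w27','Apl',(389.2,305.8),1)]
g=np.r_[.535,.1,.05,R.from_euler('ZX',[-9,50],degrees=True).as_rotvec()]
fit(obs,g)
E
```

```text
centre [0.5338 0.0952 0.0452] xax [ 0.981 -0.19   0.021] toA [0.092 0.568 0.818] n [-0.168 -0.801  0.575]
[[0.3, 0.5], [-0.2, 0.2], [-0.3, 0.3], [0.3, -0.7], [-0.1, -0.0], [0.1, 0.0]]
Amk [0.5131 0.1248 0.0882]
Apk [0.5622 0.1153 0.0892]
Bmk [0.5039 0.068  0.0064]
Bpk [0.5529 0.0585 0.0074]
Aml [0.5146 0.132  0.083 ]
Apl [0.5637 0.1225 0.084 ]
```

Emit:
{"fn": "apply_moves", "kwargs": {"steps": [{"x":0,"y":-4,"z":6,"spin":0},{"x":-1,"y":-6,"z":8,"spin":0},{"x":-1,"y":-8,"z":8,"spin":0},{"x":-1,"y":-8,"z":8,"spin":0},{"x":0,"y":0,"z":0,"spin":0}]}}

```text
time_s: 26.8
position: [0.5357, 0.1022, 0.0771]
tcp_rot: [[0.988, -0.017, 0.156], [-0.157, -0.038, 0.987], [-0.01, -0.999, -0.04]]
force: [0.4, 1.1, -1.7]
opening: 0.566
```

```bash
python3 look.py 28 220 140 100
```

```text
26.9 [0.5353 0.1029 0.0762] [[0.988, -0.018, 0.156], [-0.156, -0.038, 0.987], [-0.012, -0.999, -0.04]] [-0.6 -0.2 -2. ] [-0.05  0.02  0.03] 0.5662951711155871
```

View pics/c28.png

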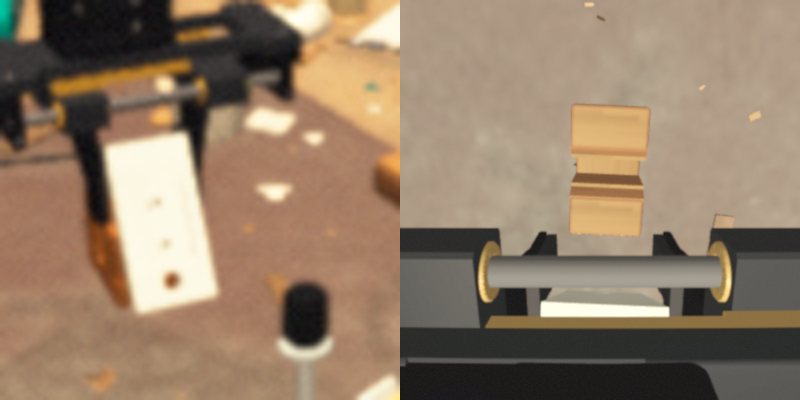

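```bash
python3 - <<'E'
from pose import *
s=lambda x,y:(220+x/4,140+y/4)
obs=[('s28','Amk',s(105,146),1),('s28','Apk',s(185,132),1),('s28','Bpk',s(217,295),1),('s28','Bmk',s(137,313),1),
('w28','Aml',(541-280,301.5),1),('w28','Apl',(669-280,305),1)]
g=np.r_[.535,.08,.07,R.from_euler('ZX',[-9,50],degrees=True).as_rotvec()]
fit(obs,g)
E
python3 - <<'E'
import sys; sys.path.insert(0,'.')
from h import *
a,p=load('w28'); cv2.imwrite('pics/w28c.png',cv2.resize(a[225:330,220:420],(780,410),interpolation=2)[:,:,::-1])
E
```

```text
centre [0.5291 0.072  0.0735] xax [ 0.982 -0.189 -0.015] toA [0.107 0.49  0.865] n [-0.156 -0.851  0.501]
[[0.3, 0.1], [0.2, 0.4], [-0.0, 0.1], [0.2, -0.4], [-0.2, -0.0], [0.1, 0.0]]
Amk [0.5092 0.0974 0.1194]
Apk [0.5583 0.0879 0.1187]
Bmk [0.4985 0.0484 0.0329]
Bpk [0.5476 0.0389 0.0322]
Aml [0.5106 0.105  0.1149]
Apl [0.5597 0.0956 0.1142]
```

View pics/w28c.png

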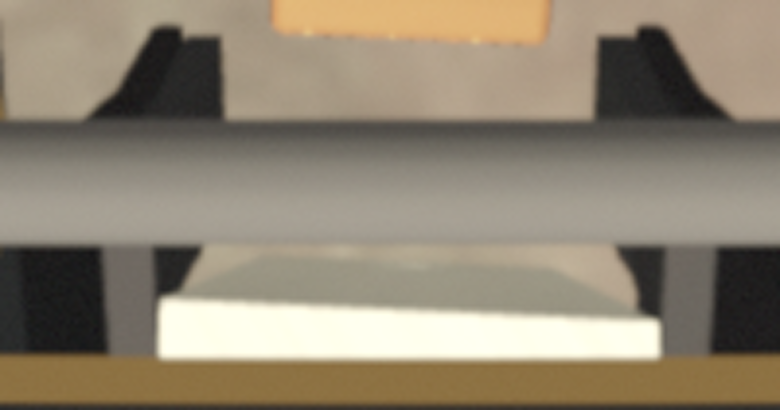

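```bash
python3 - <<'E'
from h import *
_,p=load('w9'); w=atz(p,[[263,97],[387,97]],.1412+.011+.0045); print(w.round(4), np.linalg.norm(w[1]-w[0]))
m=w.mean(0)-[.5463,.1856,.1567]; print(m, m[0]*.1656+m[1]*.986)
_,p=load('w9'); print((-np.array(p['R']).T@p['t']-[.5463,.1856,.1412]).round(4))
E
```

```text
[[0.5338 0.2629 0.1567]
 [0.5826 0.2547 0.1567]] 0.04940726865123499
[0.011909   0.07322355 0.        ] 0.07417055070158429
[0.0127 0.0636 0.1553]
```

Emit:
{"fn": "apply_moves", "kwargs": {"steps": [{"x":-8,"y":-6,"z":0,"spin":0},{"x":-15,"y":-10,"z":0,"spin":0},{"x":-18,"y":-12,"z":0,"spin":0},{"x":-12,"y":-8,"z":-5,"spin":0},{"x":-5,"y":-4,"z":-8,"spin":0},{"x":0,"y":0,"z":-8,"spin":0},{"x":0,"y":0,"z":0,"spin":0}]}}

```text
time_s: 27.6
position: [0.4709, 0.0618, 0.0537]
tcp_rot: [[0.988, -0.022, 0.154], [-0.155, -0.037, 0.987], [-0.016, -0.999, -0.04]]
force: [-0.1, -0.3, -0.8]
opening: 0.562
```

```bash
python3 look.py 29 220 140 100
```

```text
27.7 [0.4719 0.0619 0.0543] [[0.988, -0.02, 0.154], [-0.154, -0.037, 0.987], [-0.014, -0.999, -0.04]] [-0.2 -0.6 -1.8] [0.03 0.01 0.02] 0.5615125642804943
```

View pics/c29.png

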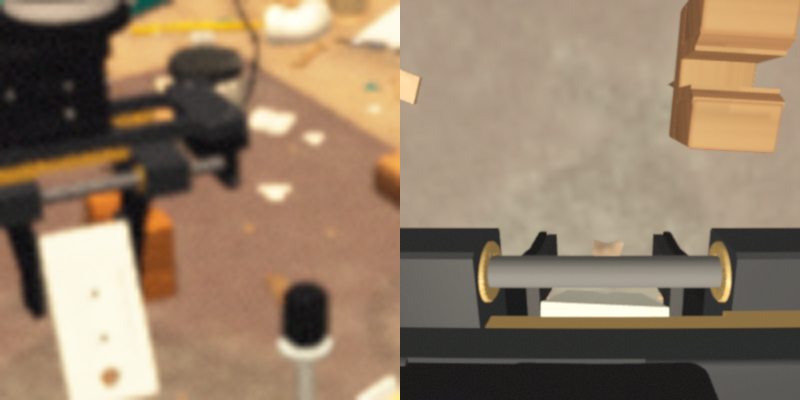

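Emit:
{"fn": "apply_moves", "kwargs": {"steps": [{"x":-6,"y":-3,"z":-3,"spin":0},{"x":-8,"y":-3,"z":-3,"spin":0},{"x":-4,"y":0,"z":-3,"spin":0},{"x":0.5,"y":4,"z":-3,"spin":0},{"x":0.5,"y":5,"z":-4,"spin":0},{"x":0.5,"y":5,"z":-4,"spin":0},{"x":0,"y":0,"z":0,"spin":0}]}}

```text
time_s: 28.4
position: [0.4612, 0.0713, 0.0367]
tcp_rot: [[0.988, -0.002, 0.153], [-0.153, -0.037, 0.988], [0.004, -0.999, -0.037]]
force: [0.6, -0.0, 3.0]
opening: 0.555
```

```bash
python3 look.py 30 200 160 100
```

```text
28.5 [0.4612 0.071  0.037 ] [[0.988, -0.002, 0.153], [-0.153, -0.037, 0.988], [0.004, -0.999, -0.037]] [0.9 0.5 2.9] [-0.13 -0.01  0.05] 0.5595035317193393
```

View pics/c30.png

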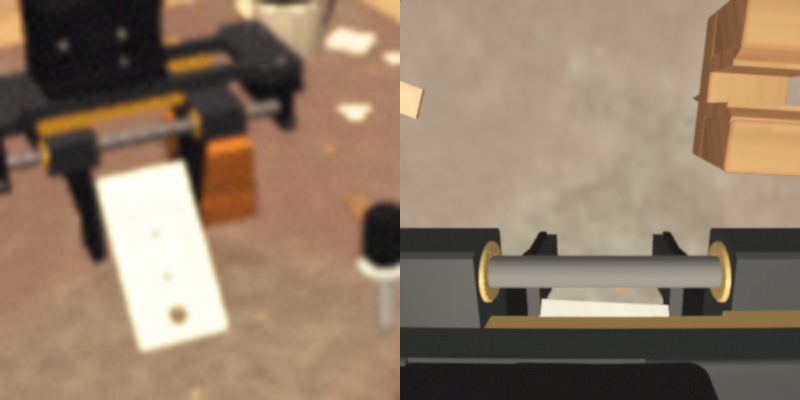

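Emit:
{"fn": "apply_moves", "kwargs": {"steps": [{"x":0.5,"y":6,"z":-4,"spin":0},{"x":0.5,"y":6,"z":-5,"spin":0},{"x":0.5,"y":6,"z":-5,"spin":0},{"x":0.5,"y":5,"z":-5,"spin":0},{"x":0,"y":0,"z":0,"spin":0}]}}

```text
time_s: 29.0
position: [0.4626, 0.0953, 0.0155]
tcp_rot: [[0.988, -0.004, 0.153], [-0.153, -0.038, 0.988], [0.002, -0.999, -0.038]]
force: [1.0, 0.2, 1.1]
opening: 0.558
```

```bash
python3 look.py 31 200 160 100
```

```text
29.1 [0.4627 0.0949 0.016 ] [[0.988, -0.004, 0.153], [-0.153, -0.038, 0.987], [0.002, -0.999, -0.038]] [ 0.6 -0.   1.1] [-0.19  0.04 -0.01] 0.5631220027873646
```

View pics/c31.png

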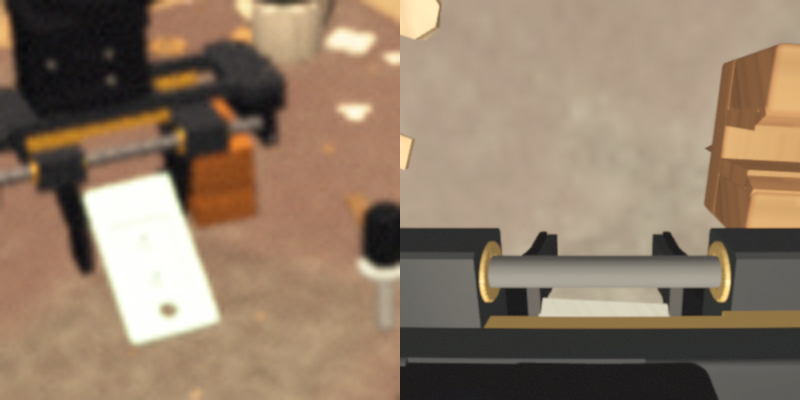

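Emit:
{"fn": "apply_moves", "kwargs": {"steps": [{"x":0,"y":0,"z":0,"spin":0},{"x":0,"y":0,"z":0,"spin":0},{"x":0,"y":0,"z":5,"spin":0},{"x":0,"y":0,"z":20,"spin":0},{"x":-2,"y":-10,"z":30,"spin":0},{"x":-2,"y":-15,"z":30,"spin":0},{"x":-2,"y":-15,"z":30,"spin":0},{"x":0,"y":-10,"z":10,"spin":0},{"x":0,"y":0,"z":0,"spin":0}], "grip": 62}}

```text
time_s: 30.0
position: [0.453, 0.043, 0.1465]
tcp_rot: [[0.988, -0.008, 0.156], [-0.156, -0.037, 0.987], [-0.002, -0.999, -0.038]]
force: [0.8, 0.3, 0.2]
opening: 0.71
```

```bash
python3 look.py 32 200 160 100
```

```text
30.1 [0.452  0.0439 0.1449] [[0.988, -0.012, 0.155], [-0.155, -0.037, 0.987], [-0.006, -0.999, -0.038]] [-0.4 -0.2  0.4] [-0.05  0.07  0.05] 0.7160980298862584
```

View pics/c32.png

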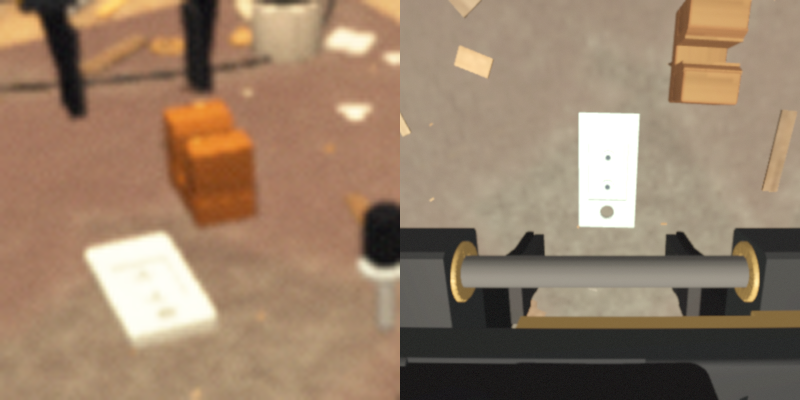

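```bash
python3 - <<'E'
from h import *
_,p=load('w32'); w=atz(p,np.array([[578.5,113],[639.5,113],[634.5,227.5],[578,227.5]])-[280,0],.009)
print(w.round(4), w.mean(0).round(4))
for i,j,o in((0,1,0),(3,2,0),(3,0,90),(2,1,90)): d=w[j]-w[i];print(np.linalg.norm(d).round(4),(np.degrees(np.arctan2(d[1],d[0]))-o).round(2))
E
```

```text
[[0.4402 0.1113 0.009 ]
 [0.4903 0.1035 0.009 ]
 [0.473  0.0037 0.009 ]
 [0.4219 0.0116 0.009 ]] [0.4563 0.0575 0.009 ]
0.0507 -8.88
0.0517 -8.82
0.1014 -10.38
0.1013 -9.83
```

Emit:
{"fn": "apply_moves", "kwargs": {"steps": [{"x":2,"y":6,"z":-15,"spin":-0.01},{"x":1,"y":5,"z":-20,"spin":0},{"x":0,"y":1,"z":-20,"spin":0},{"x":0,"y":0,"z":-20,"spin":0},{"x":0,"y":0,"z":-15,"spin":0},{"x":0,"y":0,"z":0,"spin":0},{"x":0,"y":0,"z":0,"spin":0}], "grip": 72}}

```text
time_s: 30.8
position: [0.449, 0.0606, 0.0435]
tcp_rot: [[0.986, -0.029, 0.162], [-0.163, -0.033, 0.986], [-0.023, -0.999, -0.038]]
force: [-0.4, 0.4, -0.4]
opening: 0.827
```

Emit:
{"fn": "apply_moves", "kwargs": {"steps": [{"x":4,"y":-2,"z":-6,"spin":0},{"x":3,"y":-1,"z":-7,"spin":0},{"x":0,"y":0,"z":-4,"spin":0},{"x":0,"y":0,"z":0,"spin":0},{"x":0,"y":0,"z":0,"spin":0}]}}

```text
time_s: 31.3
position: [0.4578, 0.0576, 0.026]
tcp_rot: [[0.986, -0.026, 0.162], [-0.163, -0.034, 0.986], [-0.02, -0.999, -0.037]]
force: [-0.1, 0.2, -0.4]
opening: 0.831
```

```bash
python3 look.py 33 200 160 100
```

```text
31.4 [0.4577 0.0576 0.0262] [[0.986, -0.026, 0.162], [-0.163, -0.034, 0.986], [-0.02, -0.999, -0.037]] [ 0.  -0.7  0. ] [-0.09  0.05  0.04] 0.824137764233632
```

View pics/c33.png

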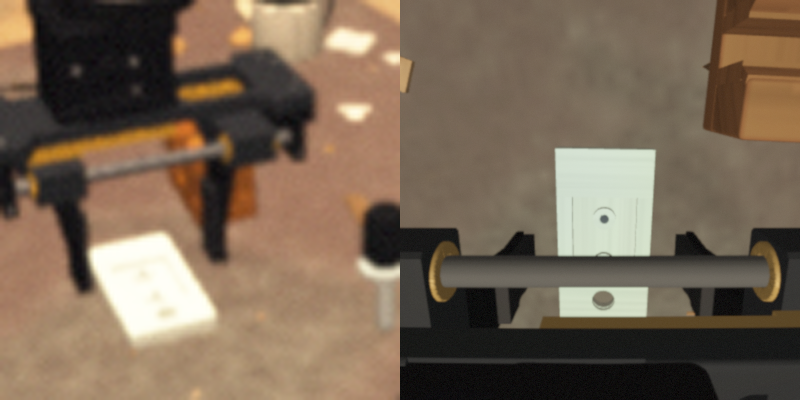

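Centred over the plate. I lower to just above the bench and close.

Emit:
{"fn": "apply_moves", "kwargs": {"steps": [{"x":0,"y":0,"z":-5,"spin":0},{"x":0,"y":0,"z":-5,"spin":0},{"x":0,"y":0,"z":-3,"spin":0},{"x":0,"y":0,"z":0,"spin":0}]}}

```text
time_s: 31.8
position: [0.4578, 0.0576, 0.0127]
tcp_rot: [[0.986, -0.025, 0.162], [-0.163, -0.034, 0.986], [-0.019, -0.999, -0.037]]
force: [-0.4, -0.2, -0.7]
opening: 0.829
```

Emit:
{"fn": "apply_moves", "kwargs": {"steps": [{"x":0,"y":0,"z":-1.5,"spin":0},{"x":0,"y":0,"z":0,"spin":0},{"x":0,"y":0,"z":0,"spin":0},{"x":0,"y":0,"z":0,"spin":0},{"x":0,"y":0,"z":0,"spin":0}], "grip": 40}}

```text
time_s: 32.3
position: [0.4576, 0.0576, 0.0108]
tcp_rot: [[0.986, -0.026, 0.162], [-0.163, -0.034, 0.986], [-0.02, -0.999, -0.037]]
force: [-0.6, 0.2, -0.4]
opening: 0.568
```

Emit:
{"fn": "apply_moves", "kwargs": {"steps": [{"x":0,"y":0,"z":4,"spin":0},{"x":0,"y":0,"z":10,"spin":0},{"x":0,"y":0,"z":20,"spin":0},{"x":0,"y":0,"z":20,"spin":0},{"x":0,"y":0,"z":20,"spin":0},{"x":0,"y":0,"z":15,"spin":0},{"x":0,"y":0,"z":10,"spin":0},{"x":0,"y":0,"z":0,"spin":0}]}}

```text
time_s: 33.1
position: [0.456, 0.0579, 0.1169]
tcp_rot: [[0.986, -0.026, 0.162], [-0.163, -0.033, 0.986], [-0.02, -0.999, -0.037]]
force: [0.4, -0.0, -0.9]
opening: 0.567
```

```bash
python3 look.py 34 180 120 130
```

```text
33.2 [0.4552 0.0579 0.1156] [[0.986, -0.029, 0.162], [-0.163, -0.033, 0.986], [-0.023, -0.999, -0.037]] [-1.  -0.3 -1.7] [-0.02  0.06 -0.04] 0.5722584782417163
```

View pics/c34.png

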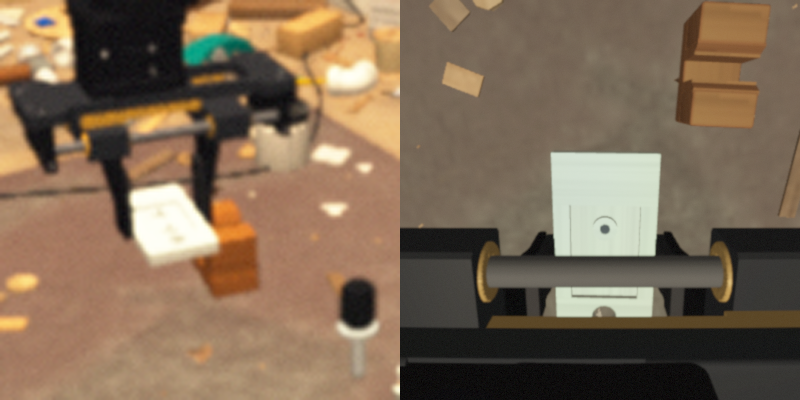

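```bash
python3 - <<'E'
from h import *
_,p=load('w34'); w=atz(p,np.array([[552,153.5],[660.5,153.5]])-[280,0],.1138)
d=w[1]-w[0]; yaw=np.arctan2(d[1],d[0]); print(w.round(4),np.linalg.norm(d),np.degrees(yaw))
y=-9.35*np.pi/180; c=w.mean(0)[:2]-.05*np.array([-np.sin(y),np.cos(y)]); print('plate centre',c.round(4),'minus TCP',(c-[.4552,.0579]).round(4))
n=np.radians(15.3); r=n-y; dd=c-np.array([.4552,.0579]); R=np.array([[np.cos(r),-np.sin(r)],[np.sin(r),np.cos(r)]]); print('TCP target at nest',np.array([.5685,-.176])-R@dd)
E
```

```text
[[0.4391 0.1114 0.1138]
 [0.4884 0.1035 0.1138]] 0.04990715940276259 -9.129498493550082
plate centre [0.4557 0.0581] minus TCP [0.0005 0.0002]
TCP target at nest [ 0.56818074 -0.1763889 ]
```

Emit:
{"fn": "apply_moves", "kwargs": {"steps": [{"x":4,"y":-8,"z":15,"spin":0.02},{"x":10,"y":-20,"z":15,"spin":0.04},{"x":11,"y":-24,"z":2,"spin":0.042},{"x":11,"y":-24,"z":0,"spin":0.042},{"x":11,"y":-24,"z":0,"spin":0.042},{"x":11,"y":-24,"z":0,"spin":0.042},{"x":11,"y":-24,"z":0,"spin":0.042},{"x":11,"y":-24,"z":0,"spin":0.042},{"x":11,"y":-20,"z":0,"spin":0.042},{"x":8,"y":-16,"z":0,"spin":0.04},{"x":3,"y":-6,"z":0,"spin":0.02},{"x":0,"y":0,"z":0,"spin":0}]}}

```text
time_s: 34.4
position: [0.55, -0.162, 0.1345]
tcp_rot: [[0.963, -0.043, -0.267], [0.265, -0.039, 0.963], [-0.052, -0.998, -0.026]]
force: [-0.1, 0.3, -2.3]
opening: 0.568
```

Emit:
{"fn": "apply_moves", "kwargs": {"steps": [{"x":6,"y":-5,"z":-4,"spin":0},{"x":7,"y":-5,"z":-6,"spin":0},{"x":4,"y":-3,"z":-6,"spin":0},{"x":0,"y":0,"z":-4,"spin":0},{"x":0,"y":0,"z":0,"spin":0},{"x":0,"y":0,"z":0,"spin":0}]}}

```text
time_s: 35.0
position: [0.5659, -0.1719, 0.1105]
tcp_rot: [[0.962, -0.049, -0.268], [0.266, -0.035, 0.963], [-0.057, -0.998, -0.021]]
force: [-0.4, -0.4, -0.8]
opening: 0.567
```

```bash
python3 look.py 35 270 170 110
```

```text
35.1 [ 0.5658 -0.1719  0.1108] [[0.962, -0.049, -0.268], [0.266, -0.035, 0.963], [-0.056, -0.998, -0.021]] [ 0.1  0.9 -0.6] [-0.07 -0.03  0.02] 0.5665977811311521
```

View pics/c35.png

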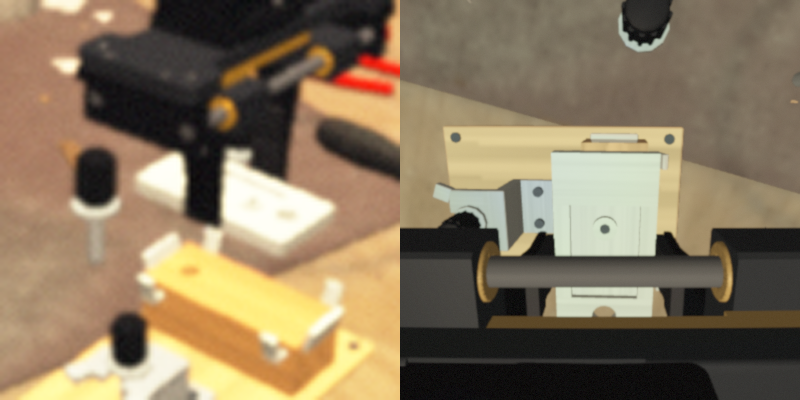

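Emit:
{"fn": "apply_moves", "kwargs": {"steps": [{"x":1.5,"y":-2.5,"z":-8,"spin":0},{"x":1,"y":-2,"z":-10,"spin":0},{"x":0,"y":0,"z":-10,"spin":0},{"x":0,"y":0,"z":-6,"spin":0},{"x":0,"y":0,"z":0,"spin":0},{"x":0,"y":0,"z":0,"spin":0}]}}

```text
time_s: 35.7
position: [0.5681, -0.1767, 0.0736]
tcp_rot: [[0.962, -0.049, -0.268], [0.266, -0.035, 0.963], [-0.057, -0.998, -0.021]]
force: [0.2, 1.0, -0.7]
opening: 0.57
```

```bash
python3 look.py 36 270 170 110
```

```text
35.8 [ 0.5682 -0.1767  0.074 ] [[0.962, -0.049, -0.268], [0.266, -0.035, 0.963], [-0.056, -0.998, -0.021]] [-0.3  0.8 -1.8] [-0.07 -0.03  0.03] 0.5727906352711118
```

View pics/c36.png

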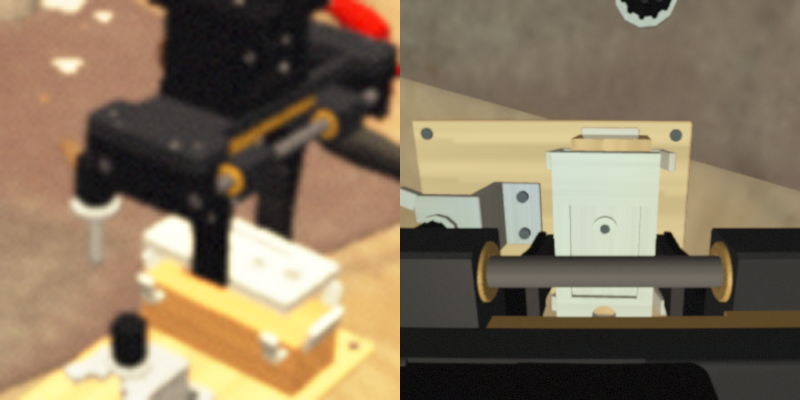

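```bash
python3 - <<'E'
from h import *
a,p=load('w36')
cv2.imwrite('pics/w36c.png',cv2.resize(a[110:240,130:330],(800,520),interpolation=2)[:,:,::-1])
v=[.5685,-.176,np.radians(15.3)]; c,s=np.cos(v[2]),np.sin(v[2])
n=lambda x,y,z:[x*c-y*s+v[0],x*s+y*c+v[1],z]
for k in [(-.135,.063,.006),(.051,.063,.006),(-.035,.048,.05),(.035,.048,.05),(-.035,.038,.05),(.035,.038,.05)]: print(k,((proj(p,[n(*k)])[0]-[130,110])*4).round(0))
E
```

```text
(-0.135, 0.063, 0.006) [ 3. 41.]
(0.051, 0.063, 0.006) [1136.   45.]
(-0.035, 0.048, 0.05) [538. 167.]
(0.035, 0.048, 0.05) [1071.  173.]
(-0.035, 0.038, 0.05) [541. 242.]
(0.035, 0.038, 0.05) [1067.  249.]
```

View pics/w36c.png

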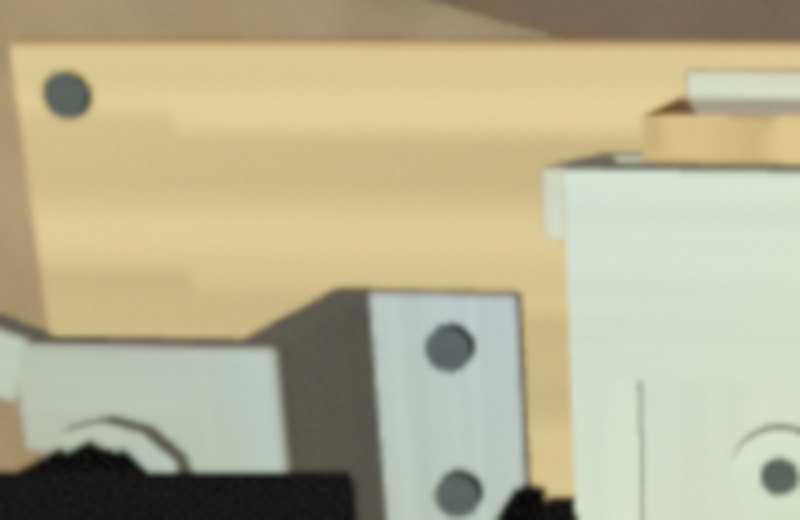

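```bash
python3 - <<'E'
from h import *
_,p=load('w36')
L=atz(p,[[271.5,151.8]],.0734)[0];Rr=atz(p,[[381,152]],.0706)[0];print(L,Rr,np.linalg.norm(L-Rr))
n=np.radians(15.3);m=(L+Rr)/2; C=m[:2]-.05*np.array([-np.sin(n),np.cos(n)]);print('plate centre',C, np.degrees(np.arctan2(*(Rr-L)[1::-1])))
# nest from lips: left outer (545,168),(545,238); right from picture
l=atz(p,np.array([[545,168],[545,238]])/4+[130,110],.05);r=atz(p,np.array([[675-280,152.],[672-280,169]]),.05);print(l.round(4),r.round(4)); print('mid',(l+r).mean(0)/2)
v=(l[0]+r[0])/2; print('nest c', v[:2]-.048*np.array([-np.sin(n),np.cos(n)]))
E
```

```text
[ 0.52987812 -0.1339192   0.0734    ] [ 0.57826494 -0.12055474  0.0706    ] 0.050276574943055576
plate centre [ 0.56726518 -0.17546484] 15.440170156458668
[[ 0.5231 -0.1388  0.05  ]
 [ 0.5252 -0.1479  0.05  ]] [[ 0.588  -0.1203  0.05  ]
 [ 0.5894 -0.1292  0.05  ]]
mid [ 0.55639717 -0.13404621  0.05      ]
nest c [ 0.5682029  -0.17584028]
```

Emit:
{"fn": "apply_moves", "kwargs": {"steps": [{"x":0.8,"y":0,"z":-5,"spin":0},{"x":0,"y":0,"z":-5,"spin":0},{"x":0,"y":0,"z":-4,"spin":0},{"x":0,"y":0,"z":-2,"spin":0},{"x":0,"y":0,"z":0,"spin":0}]}}

```text
time_s: 36.3
position: [0.5697, -0.1769, 0.0575]
tcp_rot: [[0.962, -0.047, -0.268], [0.266, -0.036, 0.963], [-0.055, -0.998, -0.022]]
force: [0.3, 0.0, -1.4]
opening: 0.569
```

Emit:
{"fn": "apply_moves", "kwargs": {"steps": [{"x":0,"y":0.3,"z":-1.5,"spin":0},{"x":-0.5,"y":0,"z":-1.5,"spin":0},{"x":0,"y":0,"z":-1,"spin":0},{"x":0,"y":0,"z":0,"spin":0}]}}

```text
time_s: 36.7
position: [0.5694, -0.1766, 0.0538]
tcp_rot: [[0.962, -0.046, -0.268], [0.266, -0.037, 0.963], [-0.054, -0.998, -0.023]]
force: [-1.0, 0.2, -1.0]
opening: 0.567
```

```bash
python3 look.py 37 270 170 110
```

```text
36.8 [ 0.5693 -0.1766  0.0538] [[0.962, -0.046, -0.268], [0.266, -0.037, 0.963], [-0.054, -0.998, -0.023]] [-0.3  0.4  0.2] [-0.07  0.04  0.  ] 0.5692744515891202
```

View pics/c37.png

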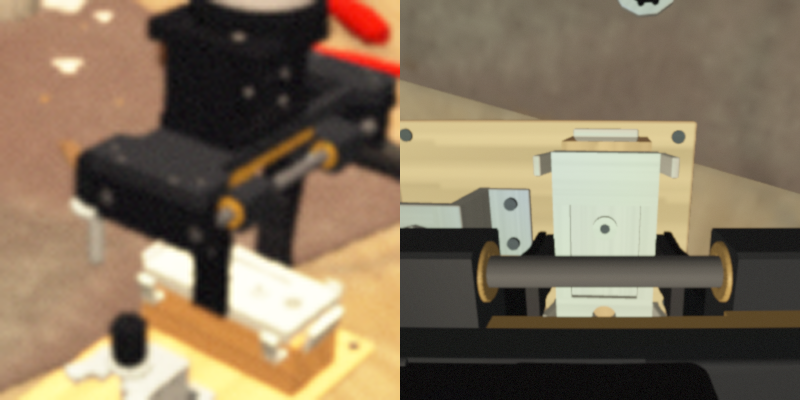

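Emit:
{"fn": "apply_moves", "kwargs": {"steps": [{"x":0,"y":0,"z":0,"spin":0},{"x":0,"y":0,"z":0,"spin":0},{"x":0,"y":0,"z":0,"spin":0},{"x":0,"y":0,"z":5,"spin":0},{"x":0,"y":0,"z":15,"spin":0},{"x":0,"y":0,"z":25,"spin":0},{"x":0,"y":0,"z":30,"spin":0},{"x":0,"y":0,"z":20,"spin":0},{"x":0,"y":0,"z":0,"spin":0}], "grip": 68}}

```text
time_s: 37.7
position: [0.5702, -0.177, 0.1566]
tcp_rot: [[0.962, -0.043, -0.268], [0.266, -0.038, 0.963], [-0.052, -0.998, -0.025]]
force: [-0.0, 0.2, -0.3]
opening: 0.783
```

```bash
python3 look.py 38 270 170 110
```

```text
37.8 [ 0.5686 -0.1763  0.1537] [[0.962, -0.047, -0.268], [0.266, -0.036, 0.963], [-0.055, -0.998, -0.022]] [-0.2  0.4 -0.1] [-0.06 -0.01 -0.  ] 0.7803572134728435
```

View pics/c38.png

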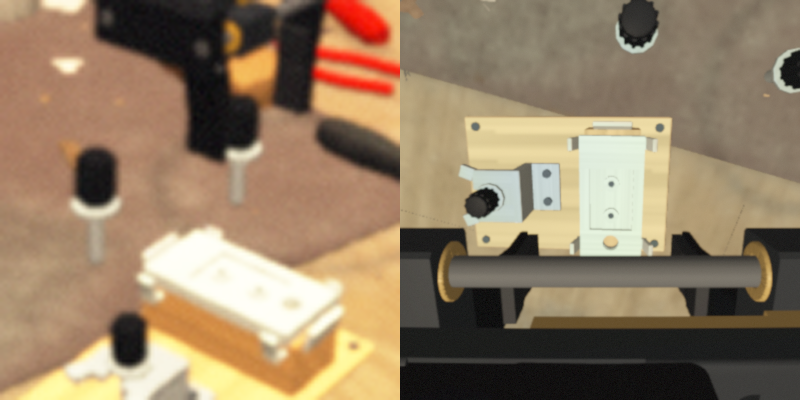

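Emit:
{"fn": "apply_moves", "kwargs": {"steps": [{"x":-8,"y":-10,"z":10,"spin":0},{"x":-12,"y":-14,"z":15,"spin":0},{"x":-12,"y":-14,"z":15,"spin":0},{"x":-8,"y":-10,"z":10,"spin":0},{"x":0,"y":0,"z":0,"spin":0},{"x":0,"y":0,"z":0,"spin":0},{"x":0,"y":0,"z":0,"spin":0}]}}

```text
time_s: 38.5
position: [0.5214, -0.2257, 0.2002]
tcp_rot: [[0.962, -0.06, -0.268], [0.266, -0.029, 0.963], [-0.066, -0.998, -0.012]]
force: [-1.2, -0.4, 0.3]
opening: 0.781
```

```bash
python3 look.py 39 270 170 110; python3 - <<'E'
from h import *
a,_=load('w39'); b,_=load('s39')
cv2.imwrite('pics/f1.png',np.hstack([cv2.resize(a[60:240,210:410],(444,400),interpolation=2),cv2.resize(b[215:295,275:345],(350,400),interpolation=2)])[:,:,::-1])
E
```

```text
38.6 [ 0.5214 -0.2254  0.2   ] [[0.961, -0.06, -0.268], [0.267, -0.029, 0.963], [-0.066, -0.998, -0.012]] [ 0.5 -0.5 -0.4] [-0.04  0.03  0.04] 0.7813662548516138
```

View pics/f1.png

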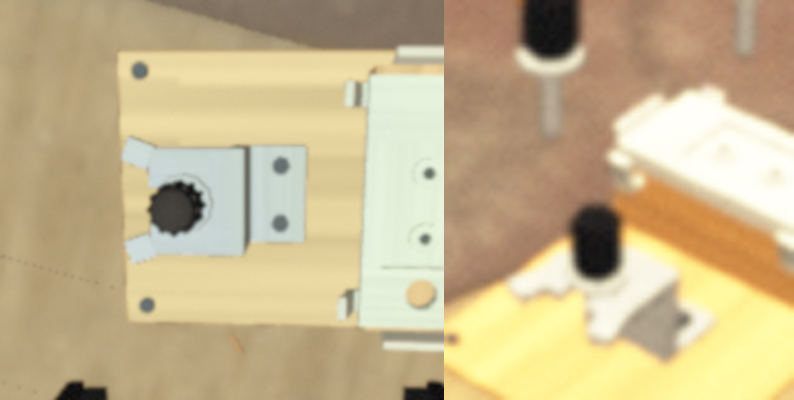

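```bash
python3 - <<'E'
from h import *
a,_=load('w39')
cv2.imwrite('pics/f2.png',cv2.resize(a[70:230,340:480],(700,800),interpolation=2)[:600,:,::-1]) if 0 else cv2.imwrite('pics/f2.png',cv2.resize(a[70:220,350:450],(400,600),interpolation=2)[:,:,::-1])
E
```

```text
(no output)
```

View pics/f2.png

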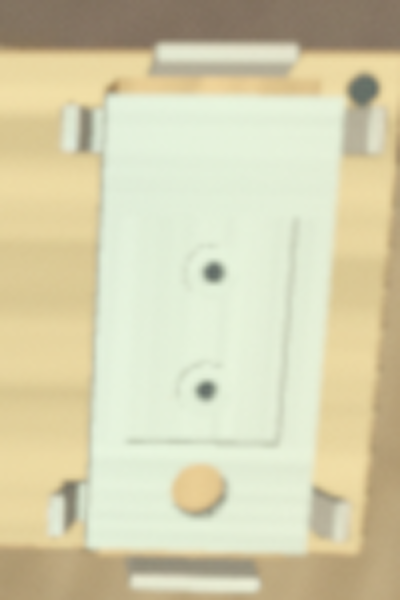

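```bash
python3 - <<'E'
from h import *
_,p=load('w39'); T=lambda q:np.array(q,float)/4+[350,70]
w=atz(p,T([(105,95),(343,95),(307,553),(88,550)]),.051); print(w.round(4),w.mean(0).round(4),[np.linalg.norm(w[i]-w[j]).round(4) for i,j in((0,1),(2,3),(0,3),(1,2))])
l=atz(p,T([(62,128),(382,130),(348,518),(50,510)]),.05); print('lip centre',l.mean(0).round(4))
d=w[0]-w[3]+w[1]-w[2]; print('yaw',np.degrees(np.arctan2(d[1],d[0]))-90)
k=lambda q:np.array(q,float)/2.22+[210,60]
print('collar/notch', atz(p,[k((186,204))],.052), atz(p,[k((176,209))],.078))
E
```

```text
[[ 0.5307 -0.1345  0.051 ]
 [ 0.5789 -0.1211  0.051 ]
 [ 0.6059 -0.218   0.051 ]
 [ 0.5577 -0.2316  0.051 ]] [ 0.5683 -0.1763  0.051 ] [np.float64(0.05), np.float64(0.0501), np.float64(0.1007), np.float64(0.1006)]
lip centre [ 0.568  -0.1754  0.05  ]
yaw 15.54293510093683
collar/notch [[ 0.47485469 -0.20186081  0.052     ]] [[ 0.47490747 -0.20084748  0.078     ]]
```

```bash
python3 -c "
from rig import job
print(job.hand_in())"
```

```text
the job is handed in; nothing more can be done
None
```

The job is handed in at about 39 s of the 72 s limit. The pin hangs in the side notch and the plate lies pocket-up in the nest. No verdict is reported.

**What I did:** I drew the pin and hung it in the notch. I gripped the plate by its long edges and turned it past upright against the outside of the wooden block, without using the slot. I then laid it pocket-up on the bench, gripped it again at the middle and set it in the nest.

**One slip:** while I pushed the plate over the block's edge it slid in the grip, because its lower end touched the bench. I lifted it clear and finished on the bench. I saw no damage in the later pictures.

**Last checks:** these are from the wrist picture, with calibration good to about 2 mm.
- **Plate:** the pocketed face is up and the plate lies between the lips. Its centre is within about 1 mm of the nest centre and it is about 0.2° off lengthwise. Measured with its top at seat height, its sides came to 50 and 100.6 mm, so it appears to lie flat.
- **Pin:** it is upright and released, about 2 mm from the notch point.
- **Gripper:** it is open and clear of everything, with the wrist force near zero.
- **Not measured:** I did not check the sanding block, screwdriver, jar or bit case at the end. No move went near them.

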